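# Change the grater box from coarse to fine and get the cheese ready

### The job

Change the grater box over from coarse to fine: swing the turnbutton clear, lift the grater plate off, turn it over so that its fine face is up, seat it fully home on its two pins again and turn the button back over its end. Push the catch drawer in until it latches and stays shut, and move every block of cheese from the chopping board into the oven tray, lying on the tray's floor and not stacked. Do not push the cup, the jar, the mug or the spatula about.

Things in the scene. Friction and masses are not known exactly. Their poses are not given: they have to be found in the camera images.
- grater: Steel grater box fixed to the table, 120 mm deep (its x), 238 mm long (its y, -108 to +130 mm), deck 60 mm high; origin on the table under the plate's middle. Drawer opens to its -x, turnbutton at its +y end. Two saddles on the deck (50 mm in x, y 50 to 100 and -100 to -50 mm, tops at z = 82 mm) carry the plate's ends and leave room for fingers beside the plate, 22 mm deep.
- seat (a point): Middle of the plate seat: level of the saddle tops, z = 82 mm of the grater box, above its origin; axes as the box. With the plate seated, the plate's origin is 6 mm above this point.
- bigpin (a point): Foot of the big locating pin (16 mm thick, 10.5 mm high, top tapered to 12 mm), on the saddle at the turnbutton's end, 78 mm from the seat's middle along the box's +y.
- smallpin (a point): Foot of the small locating pin (8 mm thick, 10.5 mm high, tapered to 5 mm), on the other saddle, 70 mm from the seat's middle along the box's -y.
- plate: Reversible steel grater plate 66 mm wide (its x), 190 long (y), 12 thick (z), 0.24 kg; origin at its very middle. +z: coarse face (big round teeth); -z: fine face (narrow slots). Starts seated, coarse up. Either face fits upward, but only with the big hole on the big pin. Held by its long sides at 45 N it stays level, even gripped 70 mm off its middle; there, loosened to 8 N, it swings to hang.
- bighole (a point): Middle, at mid-thickness, of the plate's big through hole, 19 mm wide, on its long centre line, 78 mm from the plate's middle along its +y.
- smallhole (a point): Middle, at mid-thickness, of the plate's small through hole, 11 mm wide, on its long centre line, 70 mm from the plate's middle along its -y.
- turnbutton (a joint): Turnbutton on an upright axis, 115 mm along the box's +y; stays where left. 0: its 34 mm arm points to the box's -y, 1.5 mm over the plate's end (secured); 1.57 rad: arm to the box's +x, clear of the plate (clear from 1.2 on). Grows anticlockwise seen from above; stops at -0.05 and 1.65. Starts 0 to 0.15.
- fin (a point): Middle of the turnbutton's upright thumb fin, on its axis, 114.5 mm above the table: 10 mm thick, 36 mm long, 26 mm high (top 127.5 mm above the table). Its long side (point y) lies along the arm, point -y towards the arm's end; at joint 0 point axes are the box's.
- drawer (a joint): How far the catch drawer stands out, m: 0 latched, front flush; 0.07 stop; starts 0.035 to 0.065. Slides with 1.5 N of friction; over the last 25 mm it resists with 6 to 11 N. Push-push latch: pressed on to 6 mm or more past 0 (hard stop at -0.008) and let go, it comes back to 0 and stays. Pressed less, it springs back out about 30 mm. Pressed again when latched, it is released.
- pull (a point): Middle of the front face of the drawer's black pull, which stands 28 mm out from the drawer front, 80 mm long (y), 18 mm high, 33 mm above the table; push it along the box's +x.
- board: White plastic chopping board fixed to the table, 260 mm (its x) by 270 mm (its y), 12 mm thick; origin under its middle. The cheese starts on it; once clear, there is room on it to turn the plate over.
- tray: Aluminium oven tray fixed to the table, 188 mm (its x) by 268 mm (its y) outside, 180 by 260 mm inside, rim 25 mm high; origin under its middle.
- floor (a point): Middle of the oven tray's inner floor, 4 mm above the table; axes as the tray.
- cheese1: Block of hard cheese, 100 mm (its x) by 48 mm (its y) by 42 mm high, 220 g; origin in the middle of its underside. Two to four such blocks are there, the others are absent.
- cheese2: Block of hard cheese, 100 mm (its x) by 48 mm (its y) by 42 mm high, 220 g; origin in the middle of its underside. Two to four such blocks are there, the others are absent.
- cheese3: Block of hard cheese, 100 mm (its x) by 48 mm (its y) by 42 mm high, 220 g; origin in the middle of its underside. Two to four such blocks are there, the others are absent.
- cheese4: Block of hard cheese, 100 mm (its x) by 48 mm (its y) by 42 mm high, 220 g; origin in the middle of its underside. Two to four such blocks are there, the others are absent.
- cup: Bystander: cardboard cup, 82 mm across, 95 mm high; origin under its middle.
- jar: Bystander: glass jar, 72 mm across, 100 mm high; origin under its middle.
- mug: Bystander: white mug, 84 mm across, 92 mm high; origin under its middle.
- spatula: Bystander: spatula, 260 mm long, lying on the table; origin at its middle, handle to its -x.
There are look-alikes about, which are no part of the job. Leave any blue look-alike of the plate alone.

How it is judged:
On the way, in this order (a step that is already met when the one before it is completed fails the run):
1. the turnbutton is swung clear of the plate (value of joint turnbutton above 1.1 rad), for 0.2 s.
2. the plate is lifted off its pins (z of plate in the frame of seat above 0.03 m), for 0.2 s.
3. the plate is seated on both pins with the fine face up (horizontal distance between bighole and bigpin below 0.004 m and horizontal distance between smallhole and smallpin below 0.004 m and z of plate in the frame of seat between 0.003 and 0.0085 m and angle between plate's own z axis and vertical above 3.08 rad), for 0.2 s.
4. the turnbutton is turned back over the seated plate (all of step 3 and value of joint turnbutton below 0.3 rad), for 0.2 s.
At the end, for the whole second after the job is handed in: Plate fine face up, fully down within 2.5 mm, its big hole on the big pin and small on small within 4 mm; turnbutton within 0.3 rad of straight over it; drawer latched, flush within 4 mm, untouched; each cheese block's middle inside the tray (85 x 120 mm off centre at most), on its floor, at rest (all of step 4 and value of joint drawer between -0.004 and 0.004 m and linear speed of each of plate, cheese1, cheese2, cheese3, cheese4 below 0.02 m/s and x of cheese1 in the frame of floor between -0.085 and 0.085 m and y of cheese1 in the frame of floor between -0.12 and 0.12 m and z of cheese1 in the frame of floor between -0.006 and 0.034 m and x of cheese2 in the frame of floor between -0.085 and 0.085 m and y of cheese2 in the frame of floor between -0.12 and 0.12 m and z of cheese2 in the frame of floor between -0.006 and 0.034 m and x of cheese3 in the frame of floor between -0.085 and 0.085 m and y of cheese3 in the frame of floor between -0.12 and 0.12 m and z of cheese3 in the frame of floor between -0.006 and 0.034 m and x of cheese4 in the frame of floor between -0.085 and 0.085 m and y of cheese4 in the frame of floor between -0.12 and 0.12 m and z of cheese4 in the frame of floor between -0.006 and 0.034 m).
It fails at once if the cup is pushed more than 5 cm from its place (distance of cup from where it was at the start of the episode above 0.05 m).
It fails at once if the jar is pushed more than 5 cm from its place (distance of jar from where it was at the start of the episode above 0.05 m).
It fails at once if the mug is pushed more than 5 cm from its place (distance of mug from where it was at the start of the episode above 0.05 m).
It fails at once if the spatula is pushed more than 5 cm from its place (distance of spatula from where it was at the start of the episode above 0.05 m).
Of cheese1, cheese2, cheese3, cheese4 only 2 to 4 are there at a start; the rules pass over those that are not, and their reading is None.
At some moment in a run one of cheese1, cheese2, cheese3, cheese4 may be knocked a few centimetres aside while the robot is not near it.
It also fails if it takes over 210 s, if anything falls off the work surface, if the arm or the gripper's body presses on something with over 40 N, if the wrist force passes 120 N, or if a joint passes its speed limit or range.

### The arm

A 6-joint arm with a two-finger parallel gripper is mounted at the origin on the work surface. World frame = base frame: x ahead of the robot, y to its left, z up, the work surface at z = 0. Lengths are in m, angles in rad, forces in N, time in s.
With the tool pointing down it reaches from about 0.275 to 1 m from the base axis. Payload 8.4 kg.
Tool frame: the origin (TCP) lies at the very end of the fingers, on their centre line; the grasp point (between the pads) lies 19 mm behind it; z points along the fingers, y is the line along which they close (so a half turn about z gives the same grasp; the last joint's range is limited). The gripper opens to 85 mm and grips with 20 to 120 N. Pads are 22 mm wide; open, the fingers measure 114 mm over their backs; the gripper's body (76 mm by 85 mm) begins 54 mm behind the grasp point. The pads swing forward as they close: fully open they stand 13 mm farther back than shut.
Start: joints at [1.317, 0.353, 1.633, -0, 1.155, -0.002], TCP at [0.156, 0.605, 0.231] pointing down, gripper open.
Joint ranges: [-2.63, 2.63], [-0.92, 2.1], [0.06, 2.66], [-1.3, 4.44], [0, 2.69], [-3.02, 3.02]. Speed limits (rad/s): [2.22, 2.22, 2.79, 3.14, 3.14, 3.14].

### API

Orientations are given as a rotation vector (axis times angle).
In Python, from cell import arm gives the robot as it stands.
- The arm moves only by the tool send_rows, never from a script. Its argument "series" is a list that holds one entry, the list of rows, each a list of 5 numbers: the shift along the tool's x, y, z in m, then the turn about the tool's z in rad, then the finger opening in m, from 0 to 0.0854. A call has 1 to 8 rows; each row shifts and turns the commanded pose from where the row before left it, along the tool's axes as they then stand; what a row does not reach is not made up. A row lasts 1/8 s, in which the tool goes at most 62.5 mm and 10.7 degrees, less where a joint would pass 70% of its speed; a pose out of reach is approached as far as the arm can. A call is refused whole if a number of a shift passes 0.0625 or a number of a turn 0.188, either way. A call with a gripper value outside its range is refused whole. The fingers move at their own pace and stop on an object; "newtons" is the grip in N (left out, the last holds). Time passes only in rows, so rows that do not move let the fingers close. It gives the time, the measured TCP pose, the force, the opening and the grip force at its end, in the units of the state.
- arm.get_state(): the state, without advancing time (a new reading comes with each control period).
- arm.get_image(name): name is "side" or "top"; returns a dict with "image" (420x560x3 uint8, red, green, blue), "fx", "fy", "cx", "cy" (pixels), "k1" (the pictures are not rectified: a ray, as slopes to the right and down, at radius r is drawn at 1 + k1 r^2 times it, then the intrinsics apply), "pose" (4x4, takes a point from camera to world coordinates). Camera axes: x right, y down, z forward; pixel columns grow to the right and rows downward; lengths in m; the calibration is good to about 2 mm. A picture is of the moment at which its call begins. There is no depth.
- arm.job_done(): hands the job in; it is judged then, once.
The state is a dict: "clock": time; "joint_positions": joint angles; "joint_vel": joint speeds; "tau": joint torques, N m; "tcp_pos": TCP position; "ee_rot": TCP orientation; "force": force on the tool from outside, world axes, zero at the start; "moment": the same for the moment, N m; "gripper_width": finger opening in m; "grip_force": force on a finger pad.
Only numpy, scipy, OpenCV 4.12 (cv2) and the standard library are available. Lean on these libraries where they do the work, as an engineer would, in place of code of your own. Each camera call takes 0.05 s, during which the arm holds its last target. There are 200 camera calls.

## Working session

There is one attempt and no reset: what is moved stays moved. The work goes in short steps, Python scripts to look and compute and a tool call to move; the robot and the scene stay as the last step left them, time stands still between calls to the robot, and variables do not carry over. Pictures are saved under pics/ and viewed, at most 14 in all, crops included, and the job is handed in when it is done.

Besides the shell and the picture viewer there is one more tool, called after "Emit:" as name(argument=value, ...) on one line, values as JSON. send_rows: Moves the arm, as the interface text tells. Its arguments: {"type":"object","properties":{"series":{"type":"array","items":{"type":"array","items":{"type":"array","items":{"type":"number"}}}},"newtons":{"type":"number"}},"required":["series"]}

```bash
ls; mkdir -p pics
cat > h.py <<'E'
import numpy as np, cv2, sys, pickle
from cell import arm
def shot(name,tag):
    d=arm.get_image(name); pickle.dump(d,open(f'pics/{tag}.pkl','wb'))
    return d
def K(d): return np.array([[d['fx'],0,d['cx']],[0,d['fy'],d['cy']],[0,0,1]])
def proj(d,P):
    P=np.atleast_2d(P).astype(float); T=np.linalg.inv(d['pose'])
    c=P@T[:3,:3].T+T[:3,3]; s=c[:,:2]/c[:,2:]; r2=(s**2).sum(1,keepdims=True)
    s=s*(1+d['k1']*r2); return s*[d['fx'],d['fy']]+[d['cx'],d['cy']]
def ray(d,uv):
    uv=np.atleast_2d(uv).astype(float); s0=(uv-[d['cx'],d['cy']])/[d['fx'],d['fy']]; s=s0.copy()
    for _ in range(30): s=s0/(1+d['k1']*(s**2).sum(1,keepdims=True))
    v=np.c_[s,np.ones(len(s))]@d['pose'][:3,:3].T
    return d['pose'][:3,3],v
def onz(d,uv,z):
    o,v=ray(d,uv); return o+v*((z-o[2])/v[:,2:])
def crop(d,u0,v0,w,h,k,fn):
    im=d['image'][v0:v0+h,u0:u0+w,::-1]; cv2.imwrite(fn,cv2.resize(im,None,fx=k,fy=k,interpolation=cv2.INTER_CUBIC))
E
python3 - <<'E'
from h import *
for n in('top','side'):
    d=shot(n,n+'0'); crop(d,0,0,560,420,1.4,f'pics/{n}0.png'); print(n,d['fx'],d['cx'],d['cy'],d['k1'],d['pose'].round(3).tolist())
s=arm.get_state(); print(s['tcp_pos'],s['ee_rot'],s['clock'],s['force'])
E
```

```text
pics
top 501.3635230630276 280.2314516811528 204.25965903391324 -0.003981155734711168 [[0.001, -0.991, 0.137, 0.305], [-1.0, -0.001, 0.003, -0.083], [-0.003, -0.137, -0.991, 1.599], [0.0, 0.0, 0.0, 1.0]]
side 521.57807939765 260.93194453617804 217.52560155190946 -0.0994391370433411 [[0.966, -0.189, 0.174, 0.225], [-0.257, -0.695, 0.671, -1.198], [-0.006, -0.693, -0.72, 1.332], [0.0, 0.0, 0.0, 1.0]]
[0.15561472 0.60489567 0.23062878] [-3.94459634e-01 -3.11658393e+00  1.92498701e-03] 0.1 [-0.32995063  0.5930187  -0.00349112]
```

View pics/top0.png

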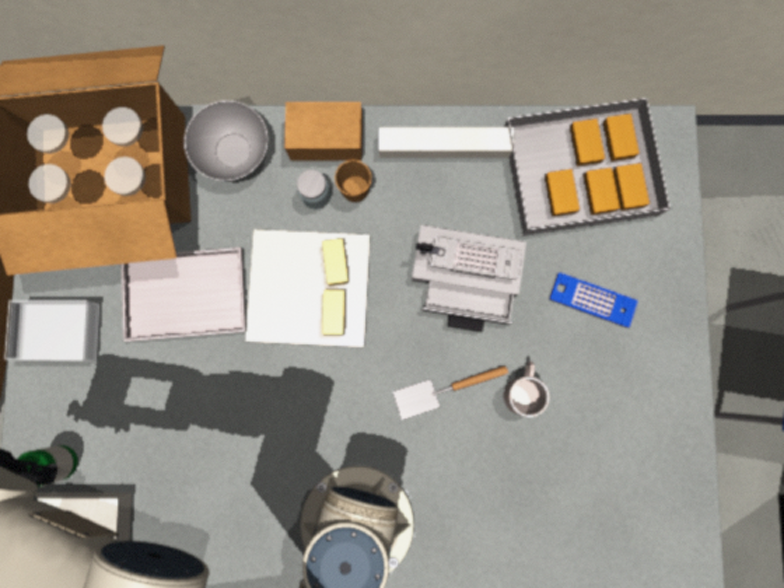

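View pics/side0.png

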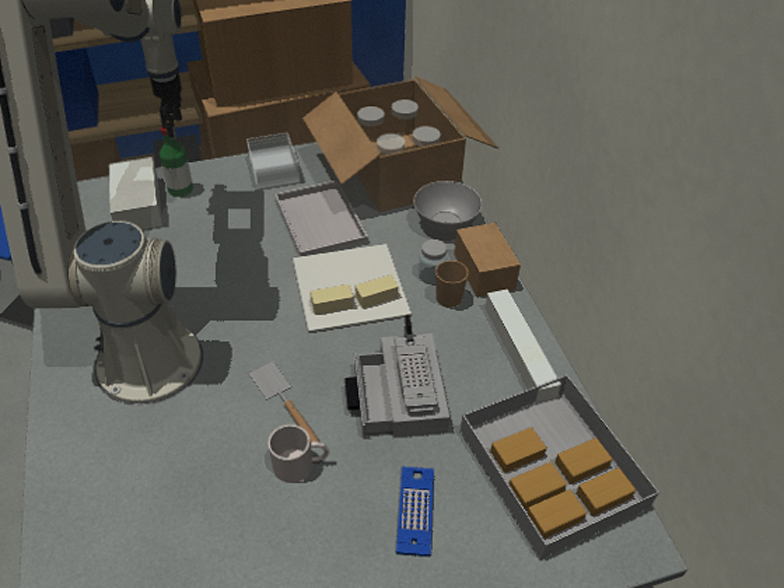

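Run:
```python
from h import *
d=pickle.load(open('pics/top0.pkl','rb')); crop(d,285,158,100,80,7.5,'pics/tg.png')
d=pickle.load(open('pics/side0.pkl','rb')); crop(d,235,222,106,90,6.6,'pics/sg.png')
```

```text
(no output)
```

View pics/tg.png

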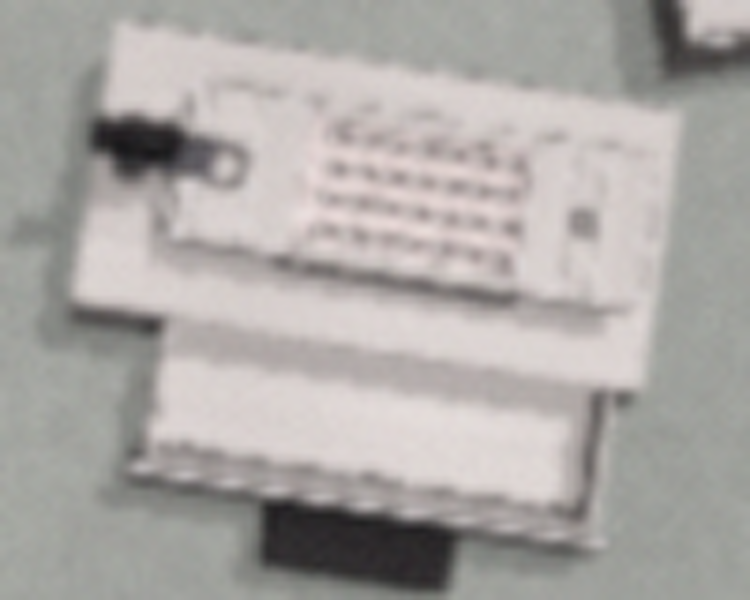

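View pics/sg.png

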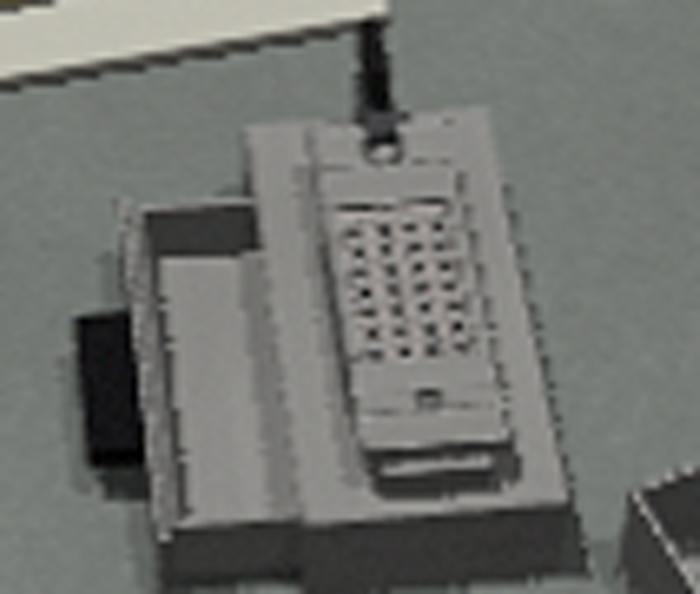

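```bash
cat > est.py <<'E'
from h import *
from scipy.optimize import least_squares
def o(p,off,k): return np.array(off)+(np.array(p,float)+.5)/k-.5
def fit(obs,x0):
    # obs: list of (cam, model Nx3, px Nx2)
    def w(p,m):
        c,s=np.cos(p[2]),np.sin(p[2]); m=np.array(m,float); return np.c_[p[0]+c*m[:,0]-s*m[:,1],p[1]+s*m[:,0]+c*m[:,1],m[:,2]]
    f=lambda p:np.concatenate([(proj(d,w(p,m))-px).ravel() for d,m,px in obs])
    r=least_squares(f,x0,loss='soft_l1'); return r.x,f(r.x).reshape(-1,2)
def rect(x0,x1,y0,y1,z): return [[x1,y1,z],[x1,y0,z],[x0,y0,z],[x0,y1,z]]
E
python3 - <<'E'
from est import *
T=pickle.load(open('pics/top0.pkl','rb'));S=pickle.load(open('pics/side0.pkl','rb'))
deck=rect(-.06,.06,-.108,.130,.06)
t=o([(118,22),(680,112),(640,388),(72,305)],(285,158),7.5); s=o([(488,108),(570,500),(302,523),(248,125)],(235,222),6.6)
for ob in([(T,deck,t)],[(S,deck,s)],[(T,deck,t),(S,deck,s)]):
    p,r=fit(ob,[.5,-.2,0]); print('grater',p.round(4),r.round(1).tolist())
G=p; R=lambda a:np.array([[np.cos(a),-np.sin(a)],[np.sin(a),np.cos(a)]])
pt=lambda x,y,z:np.r_[G[:2]+R(G[2])@[x,y],z]
print('pins measured top', onz(T,o([(228,165),(583,222)],(285,158),7.5),.0925).round(4), 'pred',pt(0,.078,.0925).round(4),pt(0,-.07,.0925).round(4))
print('pins measured side', onz(S,o([(383,152),(429,399)],(235,222),6.6),.0925).round(4))
print('fin',pt(0,.115,.11).round(4))
pp=onz(T,o([(262,505),(450,530),(448,590),(262,566)],(285,158),7.5),.042); print('pull corners box frame',((pp[:,:2]-G[:2])@R(G[2])).round(4))
b=o([(252,231),(369,234),(364,346),(246,342)],(0,0),1.4); p,r=fit([(T,rect(-.13,.13,-.135,.135,.012),b)],[.5,.1,0]);print('board',p.round(4),r.round(1).tolist())
b=o([(121,261),(241,248),(245,331),(126,341)],(0,0),1.4); p,r=fit([(T,rect(-.094,.094,-.134,.134,.025),b)],[.5,.4,0]);print('tray',p.round(4),r.round(1).tolist())
for uv,z in(((353,180),.0),((313,187),.0),((528,397),0),((440,390),0)): print(onz(T,o([uv],(0,0),1.4),z).round(3))
im=T['image'].astype(int); m=((im[:,:,0]-im[:,:,2]>45)&(im[:,:,1]-im[:,:,2]>35)).astype(np.uint8); m[:,:175]=0;m[:,265:]=0; m[:160]=0;m[245:]=0
n,l,st,c=cv2.connectedComponentsWithStats(m)
for i in range(1,n):
    if st[i,4]>60:
        q=cv2.minAreaRect(np.argwhere(l==i)[:,::-1].astype(np.float32)); bx=onz(T,cv2.boxPoints(q),.054)
        e=bx[1]-bx[0],bx[2]-bx[1]; e=max(e,key=np.linalg.norm); print('cheese',st[i],bx.mean(0).round(4),[np.linalg.norm(bx[j]-bx[j-1]).round(4) for j in(1,2)],np.arctan2(e[1],e[0]).round(3))
E
```

```text
grater [ 0.5768 -0.2597 -0.1563] [[-0.3, 0.1], [0.0, -0.3], [0.3, 0.5], [-0.0, -0.3]]
grater [ 0.5773 -0.2604 -0.1694] [[0.1, -0.2], [-0.1, 0.3], [0.2, 0.0], [-0.1, -0.1]]
grater [ 0.5771 -0.26   -0.1628] [[-0.1, -0.2], [0.2, -0.1], [0.2, 0.6], [-0.0, -0.7], [-0.3, -0.4], [-0.0, 0.0], [0.3, 0.0], [-0.5, -0.1]]
pins measured top [[ 0.5896 -0.1849  0.0925]
 [ 0.5662 -0.3289  0.0925]] pred [ 0.5897 -0.183   0.0925] [ 0.5657 -0.3291  0.0925]
pins measured side [[ 0.5896 -0.1836  0.0925]
 [ 0.5661 -0.3286  0.0925]]
fin [ 0.5957 -0.1465  0.11  ]
pull corners box frame [[-0.1294  0.0383]
 [-0.127  -0.0402]
 [-0.1518 -0.043 ]
 [-0.1545  0.0345]]
board [ 0.5212  0.1149 -0.0305] [[0.1, -0.7], [-0.1, -0.3], [0.5, 0.4], [-0.5, 0.5]]
tray [0.5026 0.3948 0.0974] [[0.9, -0.9], [-1.0, 0.4], [0.1, -0.3], [-0.0, 0.7]]
[[0.778 0.014 0.   ]]
[[0.761 0.108 0.   ]]
[[ 0.275 -0.384  0.   ]]
[[ 0.29  -0.186  0.   ]]
cheese [230 170  19  34 493] [0.5749 0.051  0.054 ] [np.float64(0.0487), np.float64(0.1017)] -3.009
cheese [230 207  16  32 321] [0.4619 0.0535 0.054 ] [np.float64(0.0467), np.float64(0.0964)] -3.131
```

```bash
cat > plan.py <<'E'
from h import *
from scipy.spatial.transform import Rotation as Ro
import math
def cur():
    s=arm.get_state(); M=Ro.from_rotvec(s['ee_rot']).as_matrix(); return np.array(s['tcp_pos']),math.atan2(M[1,1],M[0,1]),s
def seg(p,phi,tgt,phit,step=.045,turn=.18,name=''):
    """constant rows from p,phi to tgt,phit (no wrap)"""
    tgt=np.array(tgt,float); D=tgt-p; dphi=phit-phi
    n=max(1,math.ceil(max(np.linalg.norm(D)/step,abs(dphi)/turn)))
    A=np.zeros((2,2))
    for i in range(n):
        f=phi+dphi*i/n; A+=np.array([[-math.sin(f),math.cos(f)],[math.cos(f),math.sin(f)]])  # cols tool x,y
    ab=np.linalg.solve(A,D[:2])
    while np.abs(ab).max()>.055: n+=1; return seg(p,phi,tgt,phit,step*.9,turn,name)
    print(name,f'n={n}: [{ab[0]:.4f},{ab[1]:.4f},{-D[2]/n:.4f},{-dphi/n:.4f}]  -> {tgt.round(4).tolist()} phi {phit:.3f} j6~{math.atan2(tgt[1],tgt[0])-phit:.2f}')
    return tgt,phit
def path(*wps,p=None,phi=None,step=.045):
    if p is None: p,phi,s=cur(); print('now',p.round(4),round(phi,4),'t',s['clock'],'w',s['gripper_width'],'F',np.round(s['force'],1))
    for w in wps:
        p,phi=seg(p,phi,w[:3],phi if w[3] is None else w[3],w[4] if len(w)>4 else step)
E
python3 - <<'E'
from plan import *
path((.462,.0535,.15,1.58),(.462,.0535,.022,1.58,.025))
E
```

```text
now [0.1556 0.6049 0.2306] 1.319 t 0.1 w 0.08546624751218677 F [-0.3  0.6 -0. ]
 n=15: [-0.0251,-0.0339,0.0054,-0.0174]  -> [0.462, 0.0535, 0.15] phi 1.580 j6~-1.46
 n=6: [-0.0000,0.0000,0.0213,-0.0000]  -> [0.462, 0.0535, 0.022] phi 1.580 j6~-1.46
```

Emit:
send_rows(series=[[[-0.025,-0.034,0.0,-0.0174,0.0854],[-0.025,-0.034,0.0,-0.0174,0.0854],[-0.025,-0.034,0.0,-0.0174,0.0854],[-0.025,-0.034,0.0054,-0.0174,0.0854],[-0.025,-0.034,0.0054,-0.0174,0.0854],[-0.025,-0.034,0.0054,-0.0174,0.0854],[-0.025,-0.034,0.0054,-0.0174,0.0854],[-0.025,-0.034,0.0054,-0.0174,0.0854]]], newtons=40)

```text
clock: 1.1
tcp_pos: [0.3006, 0.2992, 0.204]
ee_rot: [-0.175, -3.137, 0.0]
force: [0.1, 0.8, -0.4]
gripper_width: 0.0854
grip_force: 0.0
```

Emit:
send_rows(series=[[[-0.025,-0.034,0.0054,-0.0174,0.0854],[-0.025,-0.034,0.0054,-0.0174,0.0854],[-0.025,-0.034,0.0054,-0.0174,0.0854],[-0.025,-0.034,0.0054,-0.0174,0.0854],[-0.025,-0.034,0.0054,-0.0174,0.0854],[-0.025,-0.034,0.0054,-0.0174,0.0854],[-0.025,-0.034,0.0054,-0.0174,0.0854],[0,0,0,0,0.0854]]])

```text
clock: 2.1
tcp_pos: [0.4616, 0.0507, 0.166]
ee_rot: [0.01, -3.141, 0.001]
force: [-0.4, 0.7, 0.4]
gripper_width: 0.0856
grip_force: 0.0
```

Run:
```python
from plan import *
path((.462,.0535,.022,1.58,.025))
```

```text
now [0.4616 0.0507 0.166 ] 1.5772 t 2.1 w 0.08563094994957222 F [-0.4  0.7  0.4]
 n=6: [-0.0001,0.0005,0.0240,-0.0005]  -> [0.462, 0.0535, 0.022] phi 1.580 j6~-1.46
```

Emit:
send_rows(series=[[[0,0.0005,0.024,0,0.0854],[0,0.0005,0.024,0,0.0854],[0,0.0005,0.024,0,0.0854],[0,0.0005,0.024,0,0.0854],[0,0.0005,0.024,0,0.0854],[0,0.0003,0.024,0,0.0854],[0,0,0,0,0.04],[0,0,0,0,0.04]]])

```text
clock: 3.1
tcp_pos: [0.4606, 0.0557, 0.0231]
ee_rot: [-0.015, 3.141, 0.0]
force: [0.4, 0.5, 0.1]
gripper_width: 0.0517
grip_force: 0.0
```

Emit:
send_rows(series=[[[0,0,0,0,0.04],[0,0,0,0,0.04],[0,0,0,0,0.04],[0,0,-0.02,0,0.04],[0,0,-0.04,0,0.04],[0,0,-0.04,0,0.04],[0,0,0,0,0.04]]])

```text
clock: 3.98
tcp_pos: [0.4626, 0.0555, 0.1254]
ee_rot: [-0.014, 3.135, 0.001]
force: [1.2, 0.2, -2.3]
gripper_width: 0.0472
grip_force: 42.1
```

Run:
```python
from plan import *
R=lambda a:np.array([[np.cos(a),-np.sin(a)],[np.sin(a),np.cos(a)]])
a=np.array([.5026,.3948])+R(.097)@[0,.07]; b=np.array([.5026,.3948])+R(.097)@[0,-.06]; print(a,b)
path((*a,.11,1.668),(*a,.014,1.668,.025),)
p=np.r_[a,.14]; path((.575,.051,.12,1.704),(.575,.051,.022,1.704,.025),p=p,phi=1.668)
```

```text
[0.49582064 0.46447094] [0.50841088 0.33508205]
now [0.4626 0.0555 0.1254] 1.5799 t 3.975 w 0.04722771400672896 F [ 1.2  0.2 -2.3]
 n=10: [-0.0053,0.0407,0.0015,-0.0088]  -> [0.4958, 0.4645, 0.11] phi 1.668 j6~-0.92
 n=4: [-0.0000,0.0000,0.0240,-0.0000]  -> [0.4958, 0.4645, 0.014] phi 1.668 j6~-0.92
 n=10: [-0.0032,-0.0420,0.0020,-0.0036]  -> [0.575, 0.051, 0.12] phi 1.704 j6~-1.62
 n=4: [-0.0000,0.0000,0.0245,-0.0000]  -> [0.575, 0.051, 0.022] phi 1.704 j6~-1.62
```

Emit:
send_rows(series=[[[-0.0053,0.0407,0,-0.0088,0.04],[-0.0053,0.0407,0,-0.0088,0.04],[-0.0053,0.0407,0,-0.0088,0.04],[-0.0053,0.0407,0,-0.0088,0.04],[-0.0053,0.0407,0,-0.0088,0.04],[-0.0053,0.0407,0,-0.0088,0.04],[-0.0053,0.0407,0,-0.0088,0.04],[-0.0053,0.0407,0,-0.0088,0.04]]])

```text
clock: 4.97
tcp_pos: [0.4892, 0.3832, 0.121]
ee_rot: [0.125, -3.138, 0.002]
force: [0.6, 1.2, -1.9]
gripper_width: 0.0475
grip_force: 42.2
```

Emit:
send_rows(series=[[[-0.0053,0.0407,0,-0.0088,0.04],[-0.0053,0.0407,0,-0.0088,0.04],[0,0,0.03,0,0.04],[0,0,0.03,0,0.04],[0,0,0.03,0,0.04],[0,0,0.019,0,0.04],[0,0,0,0,0.04]]])

```text
clock: 5.85
tcp_pos: [0.4933, 0.4637, 0.0124]
ee_rot: [0.152, -3.137, 0.002]
force: [-0.4, 0.1, -2.5]
gripper_width: 0.0472
grip_force: 47.1
```

Emit:
send_rows(series=[[[0,0,0,0,0.07],[0,0,0,0,0.07],[0,0,0,0,0.07],[0,0,-0.03,0,0.07],[0,0,-0.04,0,0.07],[0,0,-0.04,0,0.0854]]])

```text
clock: 6.6
tcp_pos: [0.4935, 0.4643, 0.1246]
ee_rot: [0.153, -3.138, 0.0]
force: [-0.7, 0.6, -0.2]
gripper_width: 0.0848
grip_force: 0.0
```

Run:
```python
from plan import *
path((.575,.051,.12,1.704),(.575,.051,.022,1.704,.025))
```

```text
now [0.4935 0.4643 0.1246] 1.668 t 6.6 w 0.08479453144967478 F [-0.7  0.6 -0.2]
 n=10: [-0.0034,-0.0420,0.0005,-0.0036]  -> [0.575, 0.051, 0.12] phi 1.704 j6~-1.62
 n=4: [-0.0000,0.0000,0.0245,-0.0000]  -> [0.575, 0.051, 0.022] phi 1.704 j6~-1.62
```

Emit:
send_rows(series=[[[-0.0034,-0.042,0.0005,-0.0036,0.0854],[-0.0034,-0.042,0.0005,-0.0036,0.0854],[-0.0034,-0.042,0.0005,-0.0036,0.0854],[-0.0034,-0.042,0.0005,-0.0036,0.0854],[-0.0034,-0.042,0.0005,-0.0036,0.0854],[-0.0034,-0.042,0.0005,-0.0036,0.0854],[-0.0034,-0.042,0.0005,-0.0036,0.0854],[-0.0034,-0.042,0.0005,-0.0036,0.0854]]])

```text
clock: 7.6
tcp_pos: [0.5578, 0.1321, 0.1198]
ee_rot: [-0.198, 3.135, 0.0]
force: [0.8, -0.6, -0.1]
gripper_width: 0.0855
grip_force: 0.0
```

Emit:
send_rows(series=[[[-0.0034,-0.042,0.0005,-0.0036,0.0854],[-0.0034,-0.042,0.0005,-0.0036,0.0854],[0,0,0,0,0.0854],[0,0,0,0,0.0854]]])

```text
clock: 8.1
tcp_pos: [0.5749, 0.0511, 0.1186]
ee_rot: [-0.208, 3.135, 0.0]
force: [-0.1, 0.5, -0.1]
gripper_width: 0.0853
grip_force: 0.0
```

Run:
```python
from plan import *
path((.575,.051,.022,1.704,.025))
path((.5084,.3351,.12,1.668),p=np.array([.575,.051,.122]),phi=1.704)
d=shot('top','top1'); crop(d,80,140,190,110,4.2,'pics/top1.png')
```

```text
now [0.5749 0.0511 0.1186] 1.7032 t 8.1 w 0.08528615805996459 F [-0.1  0.5 -0.1]
 n=4: [-0.0000,-0.0000,0.0241,-0.0002]  -> [0.575, 0.051, 0.022] phi 1.704 j6~-1.62
 n=7: [0.0047,0.0414,0.0003,0.0051]  -> [0.5084, 0.3351, 0.12] phi 1.668 j6~-1.09
```

View pics/top1.png

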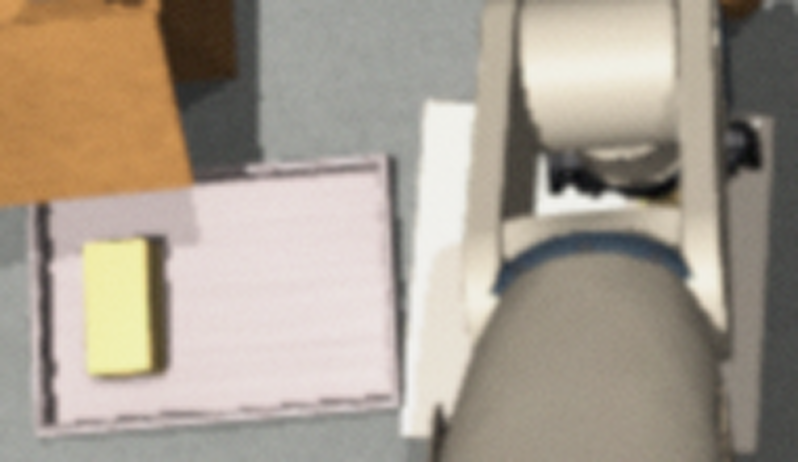

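Emit:
send_rows(series=[[[0,0,0.024,0,0.0854],[0,0,0.024,0,0.0854],[0,0,0.024,0,0.0854],[0,0,0.024,0,0.0854],[0,0,0,0,0.04],[0,0,0,0,0.04],[0,0,0,0,0.04],[0,0,0,0,0.04]]])

```text
clock: 9.15
tcp_pos: [0.5756, 0.0513, 0.0236]
ee_rot: [-0.209, 3.133, 0.001]
force: [-1.5, 2.5, 6.2]
gripper_width: 0.0476
grip_force: 43.1
```

Emit:
send_rows(series=[[[0,0,0,0,0.04],[0,0,-0.02,0,0.04],[0,0,-0.04,0,0.04],[0,0,-0.04,0,0.04]]])

```text
clock: 9.65
tcp_pos: [0.5744, 0.0507, 0.1233]
ee_rot: [0.209, -3.134, 0.0]
force: [0.4, -0.3, -3.7]
gripper_width: 0.0473
grip_force: 42.1
```

Emit:
send_rows(series=[[[0.0047,0.0414,0,0.0051,0.04],[0.0047,0.0414,0,0.0051,0.04],[0.0047,0.0414,0,0.0051,0.04],[0.0047,0.0414,0,0.0051,0.04],[0.0047,0.0414,0,0.0051,0.04],[0.0047,0.0414,0,0.0051,0.04],[0.0047,0.0414,0,0.0051,0.04],[0,0,0,0,0.04]]])

```text
clock: 10.65
tcp_pos: [0.5074, 0.3371, 0.1225]
ee_rot: [-0.157, 3.137, 0.001]
force: [-0.0, -0.1, -3.3]
gripper_width: 0.0475
grip_force: 42.5
```

Emit:
send_rows(series=[[[0,0,0.03,0,0.04],[0,0,0.03,0,0.04],[0,0,0.03,0,0.04],[0,0,0.016,0,0.04],[0,0,0,0,0.04],[0,0,0,0,0.07],[0,0,0,0,0.07],[0,0,0,0,0.07]]])

```text
clock: 11.65
tcp_pos: [0.5085, 0.335, 0.017]
ee_rot: [-0.153, 3.137, 0.001]
force: [0.3, 0.9, 0.1]
gripper_width: 0.0701
grip_force: 0.0
```

Emit:
send_rows(series=[[[0,0,-0.03,0,0.07],[0,0,-0.04,0,0.07],[0,0,-0.05,0,0.07],[0,0,-0.05,0,0.07],[0,0,0,0,0.04]]])

```text
clock: 12.28
tcp_pos: [0.5104, 0.3363, 0.1913]
ee_rot: [-0.153, 3.131, 0.007]
force: [-0.4, 0.3, -0.4]
gripper_width: 0.0534
grip_force: 0.0
```

Run:
```python
from plan import *
ph=-.16
path((.5956,-.1480,.19,.0),(.5956,-.1480,.106,.0,.02))
```

```text
now [0.5104 0.3363 0.1913] 1.6684 t 12.275 w 0.0533922973257231 F [-0.4  0.3 -0.4]
 n=11: [-0.0373,-0.0338,0.0001,0.1517]  -> [0.5956, -0.148, 0.19] phi 0.000 j6~-0.24
 n=5: [0.0000,0.0000,0.0168,-0.0000]  -> [0.5956, -0.148, 0.106] phi 0.000 j6~-0.24
```

Emit:
send_rows(series=[[[-0.0373,-0.0338,0,0.16,0.04],[-0.0373,-0.0338,0,0.16,0.04],[-0.0373,-0.0338,0,0.16,0.04],[-0.0373,-0.0338,0,0.16,0.04],[-0.0373,-0.0338,0,0.16,0.04],[-0.0373,-0.0338,0,0.16,0.04],[-0.0373,-0.0338,0,0.16,0.04],[-0.0373,-0.0338,0,0.16,0.04]]])

```text
clock: 13.28
tcp_pos: [0.6445, -0.0173, 0.1854]
ee_rot: [-1.758, -2.603, 0.001]
force: [-0.3, -1.0, -0.7]
gripper_width: 0.04
grip_force: 0.0
```

Run:
```python
from plan import *
path((.5955,-.1477,.18,-.085,.04),(.5955,-.1477,.106,-.085,.02))
```

```text
now [ 0.6445 -0.0173  0.1854] 0.3829 t 13.275 w 0.039975273744466654 F [-0.3 -1.  -0.7]
 n=4: [-0.0296,-0.0189,0.0013,0.1170]  -> [0.5955, -0.1477, 0.18] phi -0.085 j6~-0.16
 n=4: [0.0000,0.0000,0.0185,-0.0000]  -> [0.5955, -0.1477, 0.106] phi -0.085 j6~-0.16
```

Emit:
send_rows(series=[[[-0.0296,-0.0189,0.001,0.117,0.04],[-0.0296,-0.0189,0.001,0.117,0.04],[-0.0296,-0.0189,0.001,0.117,0.04],[-0.0296,-0.0189,0.001,0.117,0.04],[0,0,0,0,0.04],[0,0,0,0,0.04]]])

```text
clock: 14.02
tcp_pos: [0.5965, -0.1459, 0.182]
ee_rot: [-2.307, -2.132, -0.0]
force: [-0.0, 0.2, -0.0]
gripper_width: 0.0401
grip_force: 0.0
```

Run:
```python
from plan import *
path((.5955,-.1477,.108,-.085,.02))
d=shot('side','side2'); crop(d,235,190,110,110,5.4,'pics/side2.png')
```

```text
now [ 0.5965 -0.1459  0.182 ] -0.0788 t 14.025 w 0.04008749390219348 F [-0.   0.2 -0. ]
 n=4: [-0.0005,-0.0002,0.0185,0.0016]  -> [0.5955, -0.1477, 0.108] phi -0.085 j6~-0.16
```

View pics/side2.png

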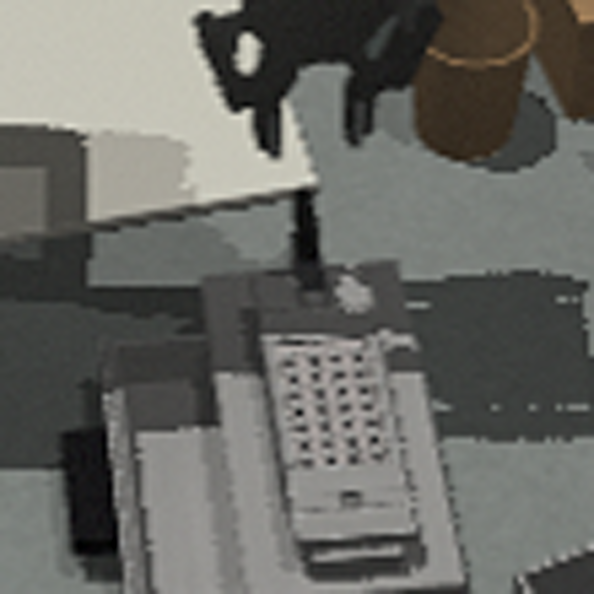

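Emit:
send_rows(series=[[[-0.0005,0,0.0185,0.001,0.04],[-0.0005,0,0.0185,0.001,0.04],[-0.0005,0,0.0185,0.001,0.04],[-0.0004,0,0.0185,0.001,0.04],[0,0,0,0,0.002],[0,0,0,0,0.002],[0,0,0,0,0.002],[0,0,0,0,0.002]]])

```text
clock: 15.08
tcp_pos: [0.5954, -0.1482, 0.1082]
ee_rot: [-2.312, -2.126, 0.002]
force: [-4.8, -2.5, -7.8]
gripper_width: 0.0088
grip_force: 42.4
```

Run:
```python
from plan import *
p,f,s=cur(); print(p.round(4),f,s['gripper_width'],s['grip_force'],np.round(s['force'],1),np.round(s['moment'],2))
```

```text
[ 0.5954 -0.1482  0.1082] -0.08372813506697231 0.008816629115956454 42.38339602947235 [-4.8 -2.5 -7.8] [-0.34  0.56 -0.05]
```

Gripped on the fin; swing it about 1.55 rad anticlockwise.

Emit:
send_rows(series=[[[0,0,0,-0.15,0.002],[0,0,0,-0.15,0.002],[0,0,0,-0.15,0.002],[0,0,0,-0.15,0.002],[0,0,0,-0.15,0.002],[0,0,0,0,0.002]]])

```text
clock: 15.82
tcp_pos: [0.5971, -0.1476, 0.1082]
ee_rot: [1.374, 2.824, 0.002]
force: [3.5, 2.9, -14.8]
gripper_width: 0.0087
grip_force: 41.4
```

Emit:
send_rows(series=[[[0,0,0,-0.15,0.002],[0,0,0,-0.15,0.002],[0,0,0,-0.15,0.002],[0,0,0,-0.15,0.002],[0,0,0,-0.15,0.002],[0,0,0,0,0.002],[0,0,0,0,0.002]]])

```text
clock: 16.7
tcp_pos: [0.5979, -0.1461, 0.1083]
ee_rot: [0.249, 3.129, 0.004]
force: [8.4, 10.5, -16.5]
gripper_width: 0.009
grip_force: 41.2
```

Emit:
send_rows(series=[[[0,0,0,0,0.04],[0,0,0,0,0.04],[0,0,0,0,0.04],[0,0,-0.03,0,0.04],[0,0,-0.03,0,0.04]]])

```text
clock: 17.32
tcp_pos: [0.5961, -0.1483, 0.1693]
ee_rot: [-0.244, -3.132, 0.0]
force: [-0.2, -0.2, 0.6]
gripper_width: 0.0398
grip_force: 0.0
```

Run:
```python
from plan import *
d=shot('side','side3'); crop(d,235,190,110,110,5.4,'pics/side3.png')
c,s=np.cos(-.161),np.sin(-.161)
# grip at plate -70: from pins measured: small pin (.5661,-.3288)
path((.5661,-.3288,.17,-.161+0),(.5661,-.3288,.066,-.161,.02))
```

```text
now [ 0.5983 -0.1489  0.1737] 1.4153 t 17.375 w 0.03991551268479562 F [1.2 0.2 2.5]
 n=9: [-0.0142,-0.0175,0.0004,0.1751]  -> [0.5661, -0.3288, 0.17] phi -0.161 j6~-0.37
 n=6: [0.0000,0.0000,0.0173,-0.0000]  -> [0.5661, -0.3288, 0.066] phi -0.161 j6~-0.37
```

View pics/side3.png

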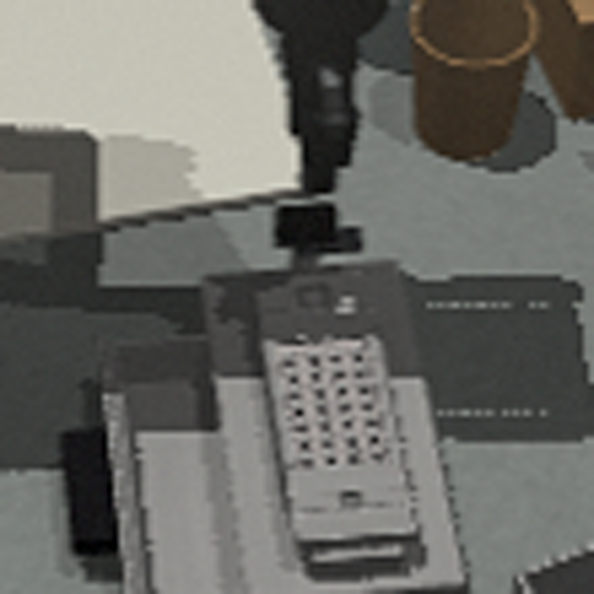

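Emit:
send_rows(series=[[[-0.0142,-0.0175,0,0.175,0.0854],[-0.0142,-0.0175,0,0.175,0.0854],[-0.0142,-0.0175,0,0.175,0.0854],[-0.0142,-0.0175,0,0.175,0.0854],[-0.0142,-0.0175,0,0.175,0.0854],[-0.0142,-0.0175,0,0.175,0.0854],[-0.0142,-0.0175,0,0.175,0.0854],[-0.0142,-0.0175,0,0.175,0.0854]]])

```text
clock: 18.38
tcp_pos: [0.5819, -0.3147, 0.1687]
ee_rot: [2.21, 2.231, 0.0]
force: [0.8, 0.6, -0.3]
gripper_width: 0.0855
grip_force: 0.0
```

Emit:
send_rows(series=[[[-0.0142,-0.0175,0,0.175,0.0854],[0,0,0,0,0.0854],[0,0,0,0,0.0854]]])

```text
clock: 18.75
tcp_pos: [0.5653, -0.328, 0.1687]
ee_rot: [2.388, 2.041, 0.001]
force: [0.4, 0.9, 0.1]
gripper_width: 0.0851
grip_force: 0.0
```

Run:
```python
from plan import *
path((.5661,-.3288,.066,-.161,.02))
```

```text
now [ 0.5653 -0.328   0.1687] -0.1563 t 18.75 w 0.08511752902323723 F [0.4 0.9 0.1]
 n=6: [-0.0001,0.0001,0.0171,0.0008]  -> [0.5661, -0.3288, 0.066] phi -0.161 j6~-0.37
```

Emit:
send_rows(series=[[[-0.0001,0.0001,0.02,0.0008,0.0854],[-0.0001,0.0001,0.02,0.0008,0.0854],[-0.0001,0.0001,0.02,0.0008,0.0854],[-0.0001,0.0001,0.02,0.0008,0.0854],[-0.0001,0.0001,0.012,0.0008,0.0854],[-0.0001,0.0001,0.0105,0.0008,0.0854],[0,0,0,0,0.0854]]])

```text
clock: 19.62
tcp_pos: [0.565, -0.3287, 0.0652]
ee_rot: [-2.395, -2.032, 0.001]
force: [0.3, 0.3, -0.7]
gripper_width: 0.0851
grip_force: 0.0
```

Emit:
send_rows(series=[[[0,0,0,0,0.055],[0,0,0,0,0.055],[0,0,0,0,0.055],[0,0,0,0,0.055]]], newtons=45)

```text
clock: 20.12
tcp_pos: [0.5659, -0.3291, 0.0669]
ee_rot: [2.394, 2.032, 0.001]
force: [-0.9, -0.3, 5.6]
gripper_width: 0.065
grip_force: 51.0
```

Run:
```python
from plan import *
p,f,s=cur(); print(p.round(4),f,s['gripper_width'],s['grip_force'],np.round(s['force'],1),np.round(s['moment'],2))
```

```text
[ 0.5659 -0.3291  0.0669] -0.16344414859538256 0.06501368897939318 50.99975064396858 [-0.9 -0.3  5.6] [ 0.1   0.17 -0.05]
```

Emit:
send_rows(series=[[[0,0,-0.01,0,0.055],[0,0,-0.015,0,0.055],[0,0,-0.025,0,0.055],[0,0,-0.03,0,0.055],[0,0,-0.03,0,0.055],[0,0,-0.035,0,0.055],[0,0,0,0,0.055],[0,0,0,0,0.055]]])

```text
clock: 21.12
tcp_pos: [0.5649, -0.3285, 0.2105]
ee_rot: [-2.395, -2.032, 0.0]
force: [-0.1, 0.3, -3.1]
gripper_width: 0.0652
grip_force: 50.6
```

Run:
```python
from plan import *
path((.4755,.0316,.215,-.5,.035))
p,f,s=cur(); print(s['grip_force'],np.round(s['moment'],2))
d=shot('side','side4'); crop(d,210,120,160,180,3.3,'pics/side4.png')
```

```text
now [ 0.5649 -0.3285  0.2105] -0.1635 t 21.125 w 0.06518897302204474 F [-0.1  0.3 -3.1]
 n=11: [0.0287,-0.0180,-0.0004,0.0306]  -> [0.4755, 0.0316, 0.215] phi -0.500 j6~0.57
50.61226844787598 [-0.16  0.04 -0.01]
```

View pics/side4.png

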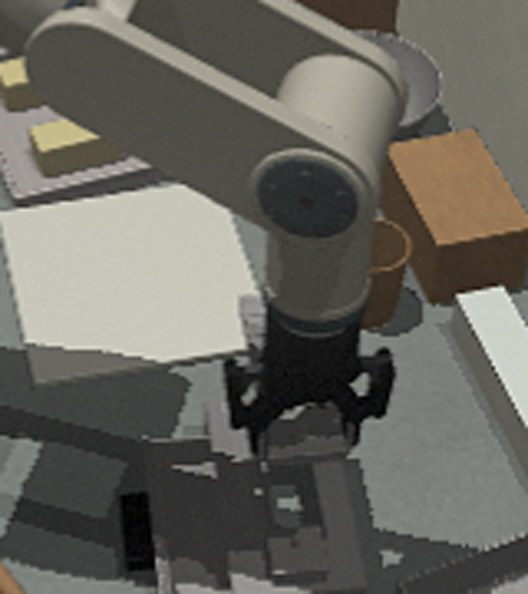

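Emit:
send_rows(series=[[[0.0287,-0.018,0,0.0306,0.055],[0.0287,-0.018,0,0.0306,0.055],[0.0287,-0.018,0,0.0306,0.055],[0.0287,-0.018,0,0.0306,0.055],[0.0287,-0.018,0,0.0306,0.055],[0.0287,-0.018,0,0.0306,0.055],[0.0287,-0.018,0,0.0306,0.055],[0.0287,-0.018,0,0.0306,0.055]]])

```text
clock: 22.18
tcp_pos: [0.4869, -0.0686, 0.2097]
ee_rot: [-2.625, -1.722, 0.003]
force: [-0.1, -0.4, -2.1]
gripper_width: 0.0653
grip_force: 50.8
```

Emit:
send_rows(series=[[[0.0287,-0.018,0,0.0306,0.055],[0.0287,-0.018,0,0.0306,0.055],[0.0287,-0.018,0,0.0306,0.055],[0,0,0,0,0.055],[0,0,0,0,0.055]]])

```text
clock: 22.8
tcp_pos: [0.4753, 0.0309, 0.2102]
ee_rot: [-2.701, -1.604, 0.003]
force: [-0.8, -0.6, -2.2]
gripper_width: 0.065
grip_force: 50.9
```

Emit:
send_rows(series=[[[0,0,0,0,0.055],[0,0,0,0,0.055],[0,0,0,0,0.055],[0,0,0,0,0.055],[0,0,0,0,0.055],[0,0,0,0,0.055],[0,0,0,0,0.055],[0,0,0,0,0.055]]], newtons=8)

```text
clock: 23.8
tcp_pos: [0.4759, 0.0312, 0.211]
ee_rot: [2.702, 1.603, -0.0]
force: [-1.1, 0.1, -2.5]
gripper_width: 0.0653
grip_force: 50.9
```

Run:
```python
from plan import *
path((.4755,.0316,.215,-.5,.035))
p,f,s=cur(); print(s['grip_force'],np.round(s['moment'],2))
d=shot('side','side5'); crop(d,170,130,150,150,4,'pics/side5.png')
```

```text
now [0.4759 0.0312 0.211 ] -0.5 t 23.8 w 0.06528042746610266 F [-1.1  0.1 -2.5]
 n=1: [0.0002,-0.0005,-0.0040,-0.0000]  -> [0.4755, 0.0316, 0.215] phi -0.500 j6~0.57
50.86934074759483 [-0.12  0.12  0.01]
```

View pics/side5.png

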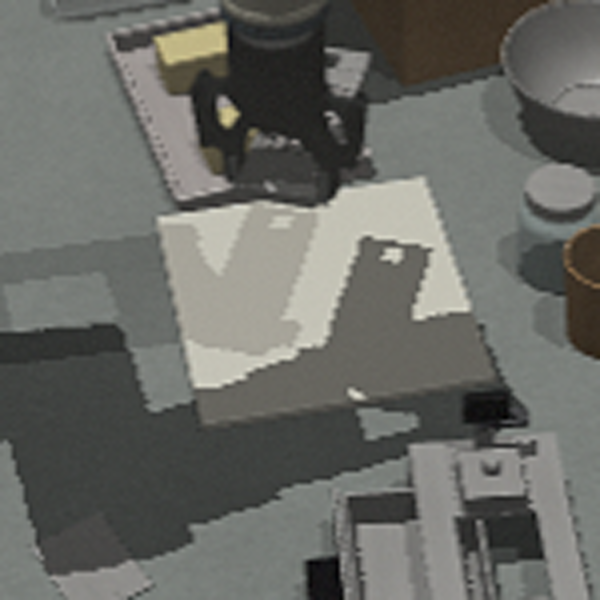

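Emit:
send_rows(series=[[[0,0,0,0,0.064],[0,0,0,0,0.064],[0,0,0,0,0.064],[0,0,0,0,0.064]]], newtons=20)

```text
clock: 24.35
tcp_pos: [0.4759, 0.0311, 0.211]
ee_rot: [-2.702, -1.603, 0.0]
force: [-0.7, 0.2, -2.3]
gripper_width: 0.0653
grip_force: 50.9
```

Emit:
send_rows(series=[[[0,0,0,0,0.0652],[0,0,0,0,0.0652],[0,0,0,0,0.0652]]], newtons=20)

```text
clock: 24.72
tcp_pos: [0.4759, 0.0311, 0.211]
ee_rot: [2.702, 1.603, -0.0]
force: [1.1, -0.5, -2.5]
gripper_width: 0.0652
grip_force: 37.2
```

Emit:
send_rows(series=[[[0,0,0,0,0.0655],[0,0,0,0,0.0655],[0,0,0,0,0.0655]]])

```text
clock: 25.1
tcp_pos: [0.4759, 0.0312, 0.211]
ee_rot: [2.702, 1.603, 0.0]
force: [0.9, 0.5, -3.3]
gripper_width: 0.0658
grip_force: 23.2
```

Emit:
send_rows(series=[[[0,0,0,0,0.0657],[0,0,0,0,0.0657],[0,0,0,0,0.0657]]])

```text
clock: 25.48
tcp_pos: [0.4759, 0.0312, 0.211]
ee_rot: [2.702, 1.603, -0.0]
force: [-0.5, 0.0, -2.8]
gripper_width: 0.0658
grip_force: 14.7
```

Emit:
send_rows(series=[[[0,0,0,0,0.0658],[0,0,0,0,0.0658],[0,0,0,0,0.0658],[0,0,0,0,0.0658]]])

```text
clock: 25.98
tcp_pos: [0.4759, 0.0312, 0.211]
ee_rot: [2.702, 1.603, 0.0]
force: [0.7, 0.3, -2.3]
gripper_width: 0.0659
grip_force: 10.7
```

Emit:
send_rows(series=[[[0,0,0,0,0.06585],[0,0,0,0,0.06585],[0,0,0,0,0.06585],[0,0,0,0,0.06585],[0,0,0,0,0.06585],[0,0,0,0,0.06585]]])

```text
clock: 26.72
tcp_pos: [0.4759, 0.0312, 0.211]
ee_rot: [2.702, 1.603, 0.0]
force: [0.5, -0.3, -2.4]
gripper_width: 0.0657
grip_force: 8.0
```

Run:
```python
from plan import *
p,f,s=cur(); print(p,s['grip_force'],s['force'],np.round(s['moment'],2))
d=shot('side','side6'); crop(d,170,130,150,150,4,'pics/side6.png')
```

```text
[0.47590013 0.03117259 0.21098671] 7.99388506449759 [ 0.45117023 -0.2730695  -2.38259311] [-0.11 -0.02  0.01]
```

View pics/side6.png

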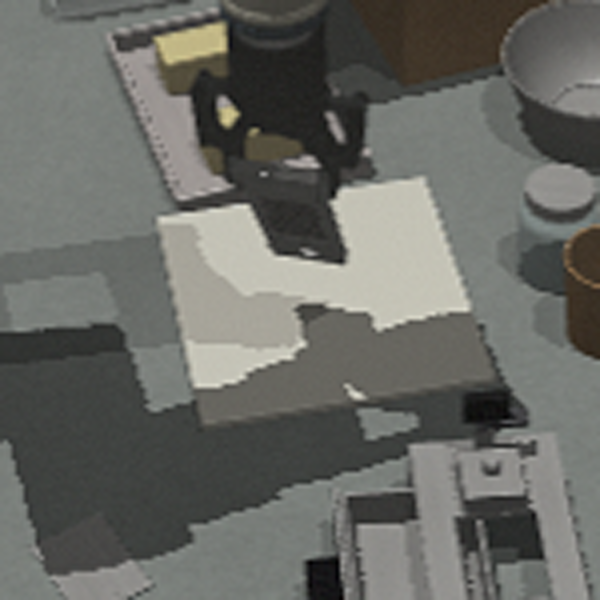

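Emit:
send_rows(series=[[[0,0,0.018,0,0.06585],[0,0,0.018,0,0.06585],[0,0,0.018,0,0.06585],[0,0,0,0,0.06585],[0,0,0,0,0.06585]]])

```text
clock: 27.4
tcp_pos: [0.4763, 0.0312, 0.1575]
ee_rot: [2.702, 1.603, 0.001]
force: [0.2, 0.7, -2.7]
gripper_width: 0.0659
grip_force: 8.0
```

Emit:
send_rows(series=[[[0.0173,0,0.002,0,0.06585],[0.0171,0,0.0021,0,0.06585],[0.0169,0,0.0038,0,0.06585],[0.0163,0,0.0056,0,0.06585],[0.0157,0,0.0073,0,0.06585]]])

```text
clock: 28.02
tcp_pos: [0.5172, 0.1056, 0.1372]
ee_rot: [2.701, 1.603, 0.002]
force: [-3.6, -1.8, 11.8]
gripper_width: 0.0662
grip_force: 8.1
```

Run:
```python
from plan import *
p,f,s=cur(); print(p,s['grip_force'],s['force'],np.round(s['moment'],2))
d=shot('side','side7'); crop(d,170,130,150,150,4,'pics/side7.png')
```

```text
[0.5171866  0.105559   0.13719227] 8.110895671416074 [-3.56798118 -1.84924888 11.83341863] [-0.31  0.56  0.07]
```

View pics/side7.png

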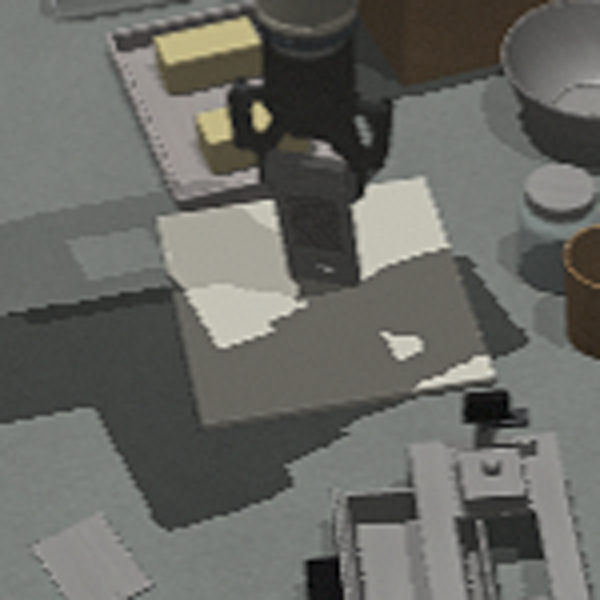

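Run:
```python
from est import *
S=pickle.load(open('pics/side7.pkl','rb'))
e=o([(300,295),(355,290),(328,292)],(170,130),4); print(onz(S,e,.012).round(4))
u=np.array([.479,.878]);g=np.array([.5172,.1056])
for nm,a in(('trail',-.083),('zero',0),('lead',.083)):
    q=proj(S,np.r_[g+a*u,.014]); print(nm,((q-[170,130])*4).round(0), (onz(S,e,.012)[:,:2]-g)@u)
```

```text
[[0.5048 0.1155 0.012 ]
 [0.5543 0.1087 0.012 ]
 [0.5301 0.1126 0.012 ]]
trail [[290. 362.]] [0.00276603 0.02048022 0.01234131]
zero [[314. 297.]] [0.00276603 0.02048022 0.01234131]
lead [[337. 236.]] [0.00276603 0.02048022 0.01234131]
```

Emit:
send_rows(series=[[[0,0,-0.01,0,0.06585],[0,0,-0.01,0,0.06585],[0,0,0,0,0.06585],[-0.03,0,0,0,0.06585],[-0.045,0,0,0,0.06585],[-0.03,0,0,0,0.06585],[0,0,0,0,0.06585],[0,0,0,0,0.06585]]])

```text
clock: 29.08
tcp_pos: [0.466, 0.0122, 0.1564]
ee_rot: [2.702, 1.601, 0.001]
force: [-0.4, 0.0, -2.1]
gripper_width: 0.0661
grip_force: 6.1
```

Emit:
send_rows(series=[[[0,0,0,0,0.06585],[0,0,0.008,0,0.06585],[0,0,0.008,0,0.06585],[0,0,0,0,0.06585],[0,0,0,0,0.06585]]])

```text
clock: 29.7
tcp_pos: [0.4654, 0.0122, 0.14]
ee_rot: [-2.702, -1.603, 0.001]
force: [-0.2, -0.1, -3.4]
gripper_width: 0.066
grip_force: 6.1
```

Run:
```python
from plan import *
p,f,s=cur(); print(p,s['grip_force'],s['force'],np.round(s['moment'],2))
d=shot('side','side8'); crop(d,170,130,150,150,4,'pics/side8.png')
```

```text
[0.46543474 0.0121777  0.14001175] 6.0930639412254095 [-0.16264003 -0.14213157 -3.37256554] [-0.03 -0.04 -0.05]
```

View pics/side8.png

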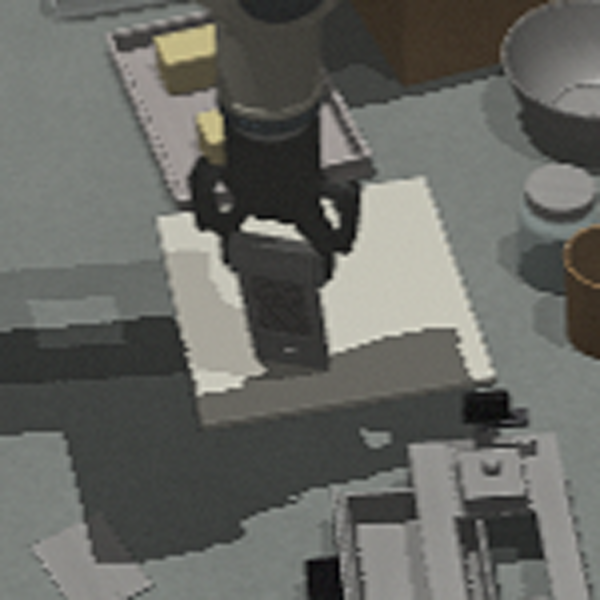

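Run:
```python
from est import *
S=pickle.load(open('pics/side8.pkl','rb'))
e=o([(265,362),(328,372),(297,367)],(170,130),4); t=o([(232,232),(331,245)],(170,130),4); print(onz(S,e,.014).round(4))
u=np.array([.479,.878]);g=np.array([.4654,.0122])
print((onz(S,e,.014)[:,:2]-g)@u)
for a in (-.02,0,.02,.04):
    print(a,((proj(S,np.r_[g+a*u,.014])-[170,130])*4).round(0), ((proj(S,np.r_[g-a*.3*u,.205])-[170,130])*4).round(0))
```

```text
[[0.4552 0.0405 0.014 ]
 [0.5054 0.0145 0.014 ]
 [0.4808 0.0273 0.014 ]]
[0.02000769 0.02112847 0.02067115]
-0.02 [[276. 398.]] [[276. 213.]]
0 [[282. 381.]] [[274. 218.]]
0.02 [[288. 365.]] [[272. 223.]]
0.04 [[294. 349.]] [[270. 228.]]
```

Emit:
send_rows(series=[[[0,0,0.0015,0,0.06585],[0,0,0,0,0.06585]]])

```text
clock: 30.0
tcp_pos: [0.4655, 0.0121, 0.1387]
ee_rot: [2.702, 1.603, 0.0]
force: [-0.7, 1.1, -3.1]
gripper_width: 0.0658
grip_force: 6.1
```

Emit:
send_rows(series=[[[0,0,0.0015,0,0.06585],[0,0,0,0,0.06585]]])

```text
clock: 30.25
tcp_pos: [0.4656, 0.0121, 0.1373]
ee_rot: [2.702, 1.603, 0.0]
force: [0.5, -0.0, -0.8]
gripper_width: 0.0662
grip_force: 6.3
```

Emit:
send_rows(series=[[[0,0,0.001,0,0.06585],[0,0,0,0,0.06585]]])

```text
clock: 30.5
tcp_pos: [0.466, 0.012, 0.1369]
ee_rot: [2.701, 1.602, 0.001]
force: [-1.7, -0.7, 8.2]
gripper_width: 0.0661
grip_force: 7.4
```

Emit:
send_rows(series=[[[0.006,0,-0.0004,0,0.06585],[0.006,0,-0.0004,0,0.06585]]])

```text
clock: 30.75
tcp_pos: [0.4715, 0.0225, 0.1376]
ee_rot: [2.701, 1.602, 0.0]
force: [-1.2, -1.5, 4.9]
gripper_width: 0.0654
grip_force: 5.9
```

Emit:
send_rows(series=[[[0.006,0,-0.0004,0,0.06585],[0.006,0,-0.0002,0,0.06585]]])

```text
clock: 31.0
tcp_pos: [0.4773, 0.0333, 0.138]
ee_rot: [2.702, 1.602, 0.0]
force: [-1.4, -0.6, 6.2]
gripper_width: 0.0663
grip_force: 4.4
```

Emit:
send_rows(series=[[[0.006,0,0,0,0.06585],[0.006,0,0,0,0.06585]]])

```text
clock: 31.25
tcp_pos: [0.4833, 0.0441, 0.138]
ee_rot: [2.702, 1.602, 0.001]
force: [-1.2, -0.5, 6.4]
gripper_width: 0.0655
grip_force: 1.2
```

Run:
```python
from est import *
d=shot('side','side9'); s=arm.get_state(); g=np.array(s['tcp_pos']); u=np.array([.479,.878])
im=cv2.cvtColor(d['image'],cv2.COLOR_RGB2GRAY)
# column profile below gripper along image line, centre of plate
for a in(0,):
    for z in np.arange(.0,.13,.008):
        q=proj(d,np.r_[g[:2],z])[0]; uu,vv=np.round(q).astype(int); print(round(z,3),(uu,vv),im[vv,uu-12:uu+14:2])
q0=proj(d,np.r_[g[:2],.012])[0].round().astype(int)
print(im[q0[1]-14:q0[1]+16,q0[0]])
```

```text
0.0 (np.int64(244), np.int64(221)) [207  99 103 104  76  67  52  53  55  63  77 102 102]
0.008 (np.int64(244), np.int64(219)) [180  79  52  61  63  53  51  56  56  58  71 102 101]
0.016 (np.int64(244), np.int64(217)) [168  64  54  55  56  67  72  58  58  56  70 105 101]
0.024 (np.int64(243), np.int64(216)) [164 120  55  60  51  62  56  55  55  56  54  95 101]
0.032 (np.int64(243), np.int64(214)) [164 125  55  56  55  57  59  58  53  59  56  96 101]
0.04 (np.int64(243), np.int64(213)) [165 123  56  57  57  56  55  55  63  68  57  96  98]
0.048 (np.int64(243), np.int64(211)) [167 102  59  73  81  59  52  38  48  56  48 203 203]
0.056 (np.int64(243), np.int64(209)) [168  82  63  44  41  38  46  51  45  55  47 201 195]
0.064 (np.int64(243), np.int64(208)) [167  82  54  45  46  44  52  52  39  61  49 199 194]
0.072 (np.int64(243), np.int64(206)) [169  68  56  55  49  48  43  43  46  58  74 199 196]
0.08 (np.int64(243), np.int64(204)) [169  52  49  40  48  48  44  50  52  61  73 199 196]
0.088 (np.int64(243), np.int64(203)) [168  55  54  43  48  52  48  40  51  62  74 199 194]
0.096 (np.int64(243), np.int64(201)) [154  57  56  54  43  53  52  55  51  63 101 198 195]
0.104 (np.int64(243), np.int64(199)) [147  56  50  53  53  48  53  52  50  58 100 196 196]
0.112 (np.int64(243), np.int64(198)) [166  59  52  53  50  52  48  53  51  61 101 198 193]
0.12 (np.int64(243), np.int64(196)) [152  58  54  48  54  53  49  45  53  59 130 198 194]
0.128 (np.int64(242), np.int64(194)) [199  50  57  50  49  46  50  61  60  60  57  85 171]
[ 44  43  45  54  52  44  46  44  79  58  54  56  56  72  57  51  71  52
 103 104 101 102 102 100 102 100 104 104  91  78]
```

Emit:
send_rows(series=[[[0.014,0,0.0022,0,0.0657],[0.015,0,0.0035,0,0.0657],[0.0146,0,0.005,0,0.0657]]])

```text
clock: 31.68
tcp_pos: [0.5043, 0.0831, 0.1265]
ee_rot: [-2.702, -1.603, -0.0]
force: [-0.2, 0.1, -0.7]
gripper_width: 0.0656
grip_force: 0.0
```

Emit:
send_rows(series=[[[0.014,0,0.0064,0,0.0657],[0.0133,0,0.0078,0,0.0657],[0.0123,0,0.0092,0,0.0657]]])

```text
clock: 32.05
tcp_pos: [0.5231, 0.1176, 0.1028]
ee_rot: [-2.702, -1.603, -0.0]
force: [0.5, 0.2, 1.0]
gripper_width: 0.0661
grip_force: 0.0
```

Run:
```python
from est import *
d=shot('side','side10'); s=arm.get_state(); g=np.array(s['tcp_pos']); u=np.array([.479,.878]); print(g,s['force'],s['grip_force'],np.round(s['moment'],2))
im=cv2.cvtColor(d['image'],cv2.COLOR_RGB2GRAY)
for a in np.arange(.03,-.17,-.01):
    q=proj(d,np.r_[g[:2]+a*u,.012])[0]; uu,vv=np.round(q).astype(int); print(round(a,3),(uu,vv),im[vv,uu-14:uu+16:2])
```

```text
[0.5233454  0.11844595 0.10186203] [ 0.95454432  0.23231913 -0.47073028] 0.0 [ 0.07 -0.02 -0.05]
0.03 (np.int64(251), np.int64(196)) [ 72  58  48  54  68  60  54  54  64 146 185 202 152  98 102]
0.02 (np.int64(251), np.int64(198)) [ 72  76  62  47  47  58  77  62  67 106 128  98 100 101 101]
0.01 (np.int64(250), np.int64(200)) [ 65  52  59  77  57  45  55  69  67  63  69 103 102 101 103]
-0.0 (np.int64(249), np.int64(202)) [ 89  64  45  54  68  62  53  45  65  61 105 104 102 101 101]
-0.01 (np.int64(249), np.int64(204)) [ 92  72  68  50  45  62  76  62  62  61 101 100 102 103 102]
-0.02 (np.int64(248), np.int64(206)) [130  66  75  72  53  44  46  59  69  70  90 103 100 103 101]
-0.03 (np.int64(247), np.int64(208)) [167  75  67  66  67  63  65  72  76  69  73 102 100 102 101]
-0.04 (np.int64(247), np.int64(210)) [168  70  64  65  67  65  65  64  66  67  78 101 100 102 100]
-0.05 (np.int64(246), np.int64(211)) [169 129  65  67  65  68  66  66  64  67  61  98 102 103 101]
-0.06 (np.int64(245), np.int64(213)) [ 83  66  67  69  64  69  69  63  66  68  67  80 102 102 101]
-0.07 (np.int64(2
[... 271 characters left out ...]
101 100]
-0.1 (np.int64(242), np.int64(221)) [102 101 101 101 103 103 101 104  67  65  64  70  79 104 102]
-0.11 (np.int64(241), np.int64(223)) [100 101  99 101 101 102 101 101 102 102 100 103 101 101 102]
-0.12 (np.int64(241), np.int64(225)) [100 101 101 100 102 101 102 100  99 101 101 101 102 102 103]
-0.13 (np.int64(240), np.int64(228)) [101  99 101 102 102 101  99 101 102 101  99 100 101  99 102]
-0.14 (np.int64(239), np.int64(230)) [102 101 102  99 101 102 101 101 101 101 101 100 104 107 109]
-0.15 (np.int64(238), np.int64(232)) [ 99 102 100 102 101 101 100 102 108 106  90  77  78  76  69]
-0.16 (np.int64(238), np.int64(234)) [105 102 110 105  86  77  77  77  60  63  61  66  63  63  61]
```

Emit:
send_rows(series=[[[0,0,0,0,0.0654],[0,0,0,0,0.0654],[0,0,0,0,0.0654]]])

```text
clock: 32.48
tcp_pos: [0.5226, 0.1164, 0.1038]
ee_rot: [2.702, 1.602, 0.0]
force: [0.7, 0.9, 0.3]
gripper_width: 0.0654
grip_force: 0.0
```

Run:
```python
from est import *
d=shot('side','side11'); crop(d,170,120,150,150,4,'pics/side11.png')
s=arm.get_state(); print(s['force'],s['grip_force'],s['gripper_width'])
```

```text
[-0.2294344   0.44739969  0.60447857] 0.0 0.06564460600302488
```

View pics/side11.png

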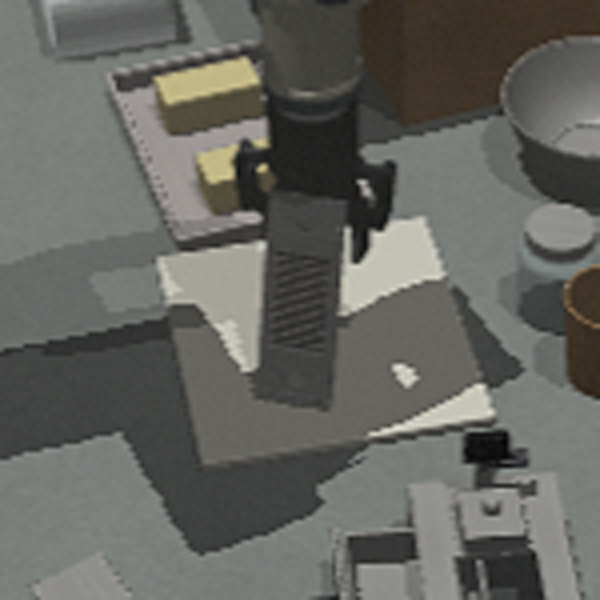

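Run:
```python
from est import *
d=pickle.load(open('pics/side11.pkl','rb')); s=arm.get_state(); g=np.array(s['tcp_pos'])
b=onz(d,o([(293,404)],(170,120),4),.014)[0]; oo,v=ray(d,o([(308,197)],(170,120),4)); v=v[0]
r=least_squares(lambda t:np.linalg.norm(oo+t*v-b)-.19,1.5)
for t0 in (1.2,1.8):
    t=least_squares(lambda t:np.linalg.norm(oo+t*v-b)-.19,t0).x[0]; p=oo+t*v; print(b.round(3),p.round(3),'rel g',(p-g).round(3),'b rel',(b-g).round(3))
u=np.array([.479,.878]); w=np.array([.878,-.479])
print('top u,w',(p-g)[:2]@u,(p-g)[:2]@w,'bot',(b-g)[:2]@u,(b-g)[:2]@w)
```

```text
[0.478 0.032 0.014] [0.513 0.098 0.189] rel g [-0.01  -0.019  0.085] b rel [-0.044 -0.085 -0.09 ]
[0.478 0.032 0.014] [0.513 0.098 0.189] rel g [-0.01  -0.019  0.085] b rel [-0.044 -0.085 -0.09 ]
top u,w -0.021344140674958774 0.0001717382295623425 bot -0.09556714629041997 0.0016089590083725597
```

Emit:
send_rows(series=[[[0,0,-0.02,0,0.05],[0,0,-0.02,0,0.045],[0,0,-0.02,0,0.045],[0.0037,0,0,0,0.045],[0,0,0,0,0.045]]])

```text
clock: 33.15
tcp_pos: [0.5244, 0.1201, 0.1631]
ee_rot: [-2.702, -1.603, -0.0]
force: [1.4, 1.0, 1.4]
gripper_width: 0.045
grip_force: 0.4
```

Emit:
send_rows(series=[[[0.0085,0,0.0048,0,0.045],[0.0086,0,0.0049,0,0.045],[0.008,0,0.0057,0,0.045],[0.0079,0,0.0057,0,0.045],[0.0073,0,0.0065,0,0.045],[0.0073,0,0.0065,0,0.045],[0.0065,0,0.0073,0,0.045],[0.0066,0,0.0073,0,0.045]]])

```text
clock: 34.15
tcp_pos: [0.5535, 0.1735, 0.1142]
ee_rot: [2.702, 1.603, -0.001]
force: [0.6, 1.5, -0.4]
gripper_width: 0.045
grip_force: 1.0
```

Run:
```python
from est import *
d=shot('side','side12'); s=arm.get_state(); g=np.array(s['tcp_pos']); print(g,s['force'],s['gripper_width'])
im=cv2.cvtColor(d['image'],cv2.COLOR_RGB2GRAY)
b=np.array([.478,.032]);u=np.array([.479,.878]); w=np.array([.878,-.479])
def ed(a): # plate outline top face for tilt a
    a=np.radians(a); c=[]
    for l,q in((0,-.033),(0,.033),(.19,.033),(.19,-.033)): 
        P=np.r_[b+u*(l*np.sin(a)-.006*np.cos(a))+w*q,.012+l*np.cos(a)+.006*np.sin(a)]; c.append(P)
    return proj(d,np.array(c))
for a in range(15,90,5):
    m=np.zeros_like(im); cv2.fillPoly(m,[ed(a).round().astype(np.int32)],1); k=cv2.dilate(m,np.ones((7,7)))-cv2.dilate(m,np.ones((3,3)))
    print(a,ed(a)[2:].round(0).tolist(), 'in',im[m>0].mean().round(0),im[m>0].std().round(0),'out',im[k>0].mean().round(0))
```

```text
[0.55348402 0.17390777 0.11330066] [0.88536229 1.34005422 0.16002514] 0.04465758591295149
15 [[254.0, 175.0], [235.0, 171.0]] in 86.0 32.0 out 105.0
20 [[255.0, 172.0], [236.0, 169.0]] in 84.0 30.0 out 104.0
25 [[257.0, 171.0], [238.0, 168.0]] in 81.0 25.0 out 108.0
30 [[258.0, 170.0], [239.0, 167.0]] in 80.0 23.0 out 111.0
35 [[259.0, 169.0], [240.0, 166.0]] in 79.0 21.0 out 114.0
40 [[260.0, 168.0], [241.0, 166.0]] in 78.0 17.0 out 115.0
45 [[261.0, 168.0], [242.0, 166.0]] in 77.0 15.0 out 117.0
50 [[261.0, 169.0], [243.0, 166.0]] in 75.0 12.0 out 118.0
55 [[262.0, 170.0], [244.0, 167.0]] in 76.0 14.0 out 118.0
60 [[263.0, 171.0], [245.0, 168.0]] in 77.0 19.0 out 116.0
65 [[263.0, 173.0], [246.0, 170.0]] in 78.0 21.0 out 112.0
70 [[264.0, 175.0], [246.0, 172.0]] in 80.0 25.0 out 111.0
75 [[264.0, 177.0], [247.0, 174.0]] in 81.0 26.0 out 103.0
80 [[264.0, 179.0], [247.0, 177.0]] in 80.0 26.0 out 105.0
85 [[265.0, 182.0], [247.0, 179.0]] in 81.0 25.0 out 102.0
```

Emit:
send_rows(series=[[[0.0057,0,0.008,0,0.045],[0.0058,0,0.0079,0,0.045],[0.0048,0,0.0085,0,0.045],[0.0049,0,0.0085,0,0.045],[0.0039,0,0.009,0,0.045],[0.0039,0,0.009,0,0.045],[0.003,0,0.0094,0,0.045],[0.0029,0,0.0094,0,0.045]]])

```text
clock: 35.2
tcp_pos: [0.5703, 0.2039, 0.0444]
ee_rot: [2.702, 1.603, -0.0]
force: [0.5, 1.6, -0.4]
gripper_width: 0.0452
grip_force: 0.5
```

Emit:
send_rows(series=[[[0.002,0,0.0095,0,0.045],[0.0019,0,0.0047,0,0.045],[0.004,0,0,0,0.045],[0.004,0,0,0,0.045],[0.006,0,0,0,0.045],[0.008,0,0,0,0.045],[0,0,0,0,0.045]]])

```text
clock: 36.08
tcp_pos: [0.5832, 0.2273, 0.0311]
ee_rot: [2.702, 1.603, 0.001]
force: [-1.3, 0.4, 0.1]
gripper_width: 0.0452
grip_force: 0.0
```

Emit:
send_rows(series=[[[0,0,-0.03,0,0.045],[0,0,-0.04,0,0.045],[0,0,-0.05,0,0.045],[-0.05,-0.03,-0.03,0,0.045],[-0.05,-0.03,0,0,0.045],[-0.05,-0.03,0,0,0.0854],[-0.04,-0.03,0,0,0.0854],[0,0,0,0,0.0854]]])

```text
clock: 37.08
tcp_pos: [0.3851, 0.1173, 0.1792]
ee_rot: [-2.702, -1.602, 0.003]
force: [0.8, 1.1, -0.1]
gripper_width: 0.0851
grip_force: 0.0
```

Run:
```python
from est import *
for n in('side','top'): d=shot(n,n+'13'); cv2.imwrite(f'pics/{n}13r.png',d['image'][:,:,::-1])
s=arm.get_state(); print(s['tcp_pos'],s['joint_positions'],s['force'])
a=cv2.imread('pics/side13r.png'); b=cv2.imread('pics/top13r.png')
A=cv2.resize(a[145:245,190:310],None,fx=4,fy=4,interpolation=2); B=cv2.resize(b[150:250,165:265],None,fx=4,fy=4,interpolation=2)
B=cv2.copyMakeBorder(B,0,0,0,0,0); cv2.imwrite('pics/c13.png',np.hstack([A[:,:400],B]))
```

```text
[0.38909277 0.11886175 0.18000799] [ 2.92796897e-01  7.18624636e-02  2.12740701e+00 -4.62105518e-06
  9.40598724e-01  7.93094468e-01] [ 0.97754036 -0.57612359  0.65000248]
```

View pics/c13.png

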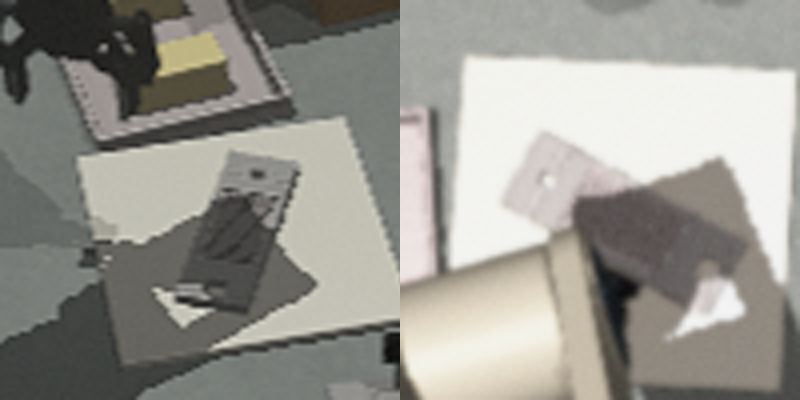

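Run:
```python
from est import *
T=pickle.load(open('pics/top13.pkl','rb'));S=pickle.load(open('pics/side13.pkl','rb'))
m=rect(-.033,.033,-.095,.095,.024)+[[0,.07,.024]]
t=o([(540-400,130),(748-400,240),(700-400,312),(100,200),(147,180)],(165,150),4); s=o([(300,160),(250,315),(178,298),(230,150),(258,175)],(190,145),4)
for ob in([(T,m,t)],[(S,m,s)],[(T,m,t),(S,m,s)]):
    p,r=fit(ob,[.52,.11,-.5]); print(p.round(4),r.round(1).tolist())
```

```text
[ 0.5213  0.1114 -0.4967] [[-0.1, -0.4], [-0.1, 0.2], [1.8, 0.5], [-0.5, 0.0], [-0.2, -0.3]]
[ 0.5219  0.1078 -0.4847] [[-0.2, 0.8], [0.3, -1.6], [-0.2, -0.3], [0.0, 0.7], [0.1, 0.2]]
[ 0.5218  0.1104 -0.49  ] [[0.0, -0.5], [0.3, -0.1], [2.2, 0.2], [-0.2, 0.1], [0.0, -0.3], [-0.3, 0.4], [-0.1, -2.1], [-0.5, -0.9], [-0.1, 0.2], [-0.0, -0.3]]
```

Run:
```python
from plan import *
path((.394,-.230,.12,1.41,.04),(.394,-.230,.027,1.41,.025))
```

```text
now [0.3891 0.1189 0.18  ] -0.5003 t 37.175 w 0.08528018640860813 F [ 1.  -0.6  0.7]
 n=11: [-0.0348,-0.0128,0.0055,-0.1737]  -> [0.394, -0.23, 0.12] phi 1.410 j6~-1.94
 n=4: [-0.0000,0.0000,0.0232,-0.0000]  -> [0.394, -0.23, 0.027] phi 1.410 j6~-1.94
```

Emit:
send_rows(series=[[[0,0,0,-0.174,0.002],[0,0,0,-0.174,0.002],[0,0,0,-0.174,0.002],[0,0,0,-0.174,0.002],[0,0,0,-0.174,0.002],[0,0,0,-0.174,0.002],[0,0,0,-0.174,0.002]]])

```text
clock: 38.05
tcp_pos: [0.3901, 0.1194, 0.1796]
ee_rot: [1.291, 2.864, 0.001]
force: [0.5, 0.7, -0.3]
gripper_width: 0.002
grip_force: 0.0
```

Run:
```python
from plan import *
path((.394,-.230,.12,1.41,.04),(.394,-.230,.027,1.41,.025))
```

```text
now [0.3901 0.1194 0.1796] 0.724 t 38.05 w 0.002002721949829239 F [ 0.5  0.7 -0.3]
 n=9: [-0.0208,-0.0337,0.0066,-0.0762]  -> [0.394, -0.23, 0.12] phi 1.410 j6~-1.94
 n=4: [-0.0000,0.0000,0.0232,-0.0000]  -> [0.394, -0.23, 0.027] phi 1.410 j6~-1.94
```

Emit:
send_rows(series=[[[-0.0208,-0.0337,0.0066,-0.0762,0.002],[-0.0208,-0.0337,0.0066,-0.0762,0.002],[-0.0208,-0.0337,0.0066,-0.0762,0.002],[-0.0208,-0.0337,0.0066,-0.0762,0.002],[-0.0208,-0.0337,0.0066,-0.0762,0.002],[-0.0208,-0.0337,0.0066,-0.0762,0.002],[-0.0208,-0.0337,0.0066,-0.0762,0.002],[-0.0208,-0.0337,0.0066,-0.0762,0.002]]])

```text
clock: 39.05
tcp_pos: [0.3798, -0.1951, 0.1265]
ee_rot: [0.377, 3.118, -0.0]
force: [0.5, 0.6, -0.2]
gripper_width: 0.0021
grip_force: 0.0
```

Emit:
send_rows(series=[[[-0.0208,-0.0337,0.0066,-0.0762,0.002],[0,0,0,0,0.002],[0,0,0,0,0.002]]])

```text
clock: 39.42
tcp_pos: [0.3906, -0.2306, 0.1197]
ee_rot: [-0.264, -3.13, -0.001]
force: [0.0, -0.1, -0.4]
gripper_width: 0.0024
grip_force: 0.0
```

Run:
```python
from plan import *
path((.394,-.230,.027,1.41,.025))
# clean view: refine plate on board, and measure cheese in the tray
for n in('top','side'): shot(n,n+'14')
d=pickle.load(open('pics/top14.pkl','rb')); im=d['image'].astype(int)
for r in range(180,215,2): print(r,im[r,192:256,1][::2].tolist())
```

```text
now [ 0.3906 -0.2306  0.1197] 1.4025 t 39.425 w 0.0023906162204188836 F [ 0.  -0.1 -0.4]
 n=4: [-0.0008,0.0003,0.0232,-0.0019]  -> [0.394, -0.23, 0.027] phi 1.410 j6~-1.94
180 [243, 242, 242, 242, 242, 243, 242, 242, 242, 243, 242, 242, 242, 243, 242, 242, 243, 243, 243, 243, 243, 243, 242, 242, 242, 242, 242, 242, 242, 242, 242, 243]
182 [242, 241, 243, 240, 226, 233, 241, 242, 243, 242, 242, 243, 242, 243, 243, 242, 242, 242, 243, 242, 242, 242, 242, 242, 243, 243, 243, 242, 243, 242, 242, 242]
184 [242, 241, 242, 230, 200, 200, 209, 234, 242, 243, 243, 242, 243, 242, 242, 242, 242, 242, 242, 241, 242, 242, 242, 242, 242, 242, 243, 243, 242, 243, 242, 242]
186 [242, 242, 234, 207, 204, 208, 203, 200, 204, 233, 242, 243, 242, 242, 242, 242, 242, 242, 243, 242, 242, 242, 241, 243, 243, 243, 242, 243, 243, 243, 242, 243]
188 [243, 241, 221, 201, 201, 203, 204, 196, 191, 190, 226, 239, 241, 242, 242, 243, 243, 243, 242, 242, 241, 242, 243, 242, 242, 242, 242, 243, 243, 242, 243, 242]
190 [242, 237, 208, 205, 204, 204, 204, 198, 199, 200, 198, 206, 232, 241, 243, 241, 242, 242, 241, 242
[... 1341 characters left out ...]
 207, 202, 211, 235, 240, 242, 242, 242]
208 [242, 243, 242, 243, 239, 233, 214, 209, 212, 205, 181, 197, 189, 185, 189, 190, 188, 187, 194, 186, 191, 194, 206, 205, 209, 210, 213, 209, 198, 229, 240, 243]
210 [242, 242, 241, 243, 243, 242, 238, 230, 226, 211, 209, 211, 191, 190, 194, 184, 182, 185, 188, 189, 178, 191, 205, 210, 210, 209, 214, 212, 203, 196, 219, 243]
212 [242, 242, 242, 242, 241, 243, 242, 242, 240, 229, 209, 213, 205, 197, 200, 189, 193, 185, 193, 191, 202, 202, 212, 212, 207, 212, 215, 208, 206, 204, 236, 242]
214 [242, 243, 242, 243, 242, 242, 242, 243, 242, 241, 236, 220, 215, 216, 198, 190, 199, 183, 192, 194, 210, 206, 210, 210, 189, 216, 218, 212, 208, 223, 242, 241]
```

```bash
cat > sil.py <<'E'
from est import *
from scipy.optimize import minimize
def corners(p,z0=.012,hx=.033,hy=.095,h=.012):
    c,s=np.cos(p[2]),np.sin(p[2]); return np.array([[p[0]+c*x-s*y,p[1]+s*x+c*y,z] for x in(-hx,hx) for y in(-hy,hy) for z in(z0,z0+h)])
def silfit(d,mask,p0,K=8,**kw):
    ys,xs=np.nonzero(mask); u0,v0=xs.min()-8,ys.min()-8; w,h=xs.max()-u0+8,ys.max()-v0+8
    sub=mask[v0:v0+h,u0:u0+w].astype(np.float32)
    def ren(p):
        q=(proj(d,corners(p,**kw))-[u0,v0]+.5)*K-.5; m=np.zeros((h*K,w*K),np.float32)
        cv2.fillConvexPoly(m,cv2.convexHull((q*16).round().astype(np.int32)),1.,shift=4); return cv2.resize(m,(int(w),int(h)),interpolation=cv2.INTER_AREA)
    f=lambda p:((ren(p)-sub)**2).sum()
    r=minimize(f,p0,method='Nelder-Mead',options=dict(initial_simplex=np.array(p0)+np.array([[0,0,0],[.006,0,0],[0,.006,0],[0,0,.05]]),xatol=1e-5,fatol=1e-3)); return r.x,r.fun,sub.sum()
E
python3 - <<'E'
from sil import *
for n,thr in(('top14',(222,60)),('side14',None)):
    d=pickle.load(open(f'pics/{n}.pkl','rb')); g=cv2.cvtColor(d['image'],cv2.COLOR_RGB2GRAY).astype(float)
    m0=np.zeros(g.shape,np.uint8); cv2.fillConvexPoly(m0,proj(d,corners([.5215,.1105,-.49],hx=.043,hy=.105,h=.012))[[0,4,6,2]].round().astype(np.int32),1)
    bg=np.median(g[(cv2.dilate(m0,np.ones((5,5)))-m0)>0]); fg=np.median(g[cv2.erode(m0,np.ones((9,9)))>0]); print(n,bg,fg)
    m=((g<bg-(14 if n=='top14' else 20))*m0).astype(np.uint8)
    n_,l,st,_=cv2.connectedComponentsWithStats(m); m=(l==1+st[1:,4].argmax()).astype(np.uint8)
    ct,_=cv2.findContours(m,cv2.RETR_EXTERNAL,cv2.CHAIN_APPROX_NONE); cv2.drawContours(m,ct,-1,1,-1)
    # soft mask
    sm=np.clip((bg-g)/(bg-fg),0,1); sm[cv2.erode(m,np.ones((3,3)))>0]=1; sm[cv2.dilate(m,np.ones((3,3)))==0]=0
    print(silfit(d,sm,[.5215,.1105,-.49]))
E
```

```text
top14 242.0 201.5
(array([ 0.52113852,  0.11084988, -0.49694407]), np.float64(21.948007583618164), np.float32(1304.7654))
side14 195.5 123.0
(array([ 0.51129854,  0.10392881, -0.57138631]), np.float64(155.68087768554688), np.float32(950.66895))
```

Emit:
send_rows(series=[[[-0.0008,0.0003,0.0232,-0.0019,0.002],[-0.0008,0.0003,0.0232,-0.0019,0.002],[-0.0008,0.0003,0.0232,-0.0019,0.002],[-0.0008,0.0003,0.0225,-0.0019,0.002],[0,0,0,0,0.002]]])

```text
clock: 40.15
tcp_pos: [0.3928, -0.2289, 0.0272]
ee_rot: [-0.249, -3.129, -0.002]
force: [-1.0, 1.0, 0.4]
gripper_width: 0.0021
grip_force: 0.0
```

Emit:
send_rows(series=[[[-0.01,0,0,0,0.002],[-0.01,0,0,0,0.002],[-0.005,0,0,0,0.002],[-0.005,0,0,0,0.002]]])

```text
clock: 40.65
tcp_pos: [0.4236, -0.2349, 0.0283]
ee_rot: [-0.25, -3.132, 0.0]
force: [-2.2, 0.1, 1.1]
gripper_width: 0.0018
grip_force: 0.8
```

Emit:
send_rows(series=[[[-0.01,0,0,0,0.002],[-0.01,0,0,0,0.002],[-0.01,0,0,0,0.002],[-0.01,0,0,0,0.002],[-0.01,0,0,0,0.002],[0,0,0,0,0.002]]])

```text
clock: 41.4
tcp_pos: [0.4724, -0.2426, 0.0277]
ee_rot: [-0.25, -3.13, -0.001]
force: [-3.6, 0.5, 1.8]
gripper_width: 0.0023
grip_force: 2.2
```

Emit:
send_rows(series=[[[-0.005,0,0,0,0.002],[-0.003,0,0,0,0.002],[0,0,0,0,0.002]]])

```text
clock: 41.78
tcp_pos: [0.4794, -0.2438, 0.0276]
ee_rot: [-0.25, -3.129, -0.001]
force: [-6.9, 0.6, 3.9]
gripper_width: 0.0018
grip_force: 3.3
```

Emit:
send_rows(series=[[[-0.002,0,0,0,0.002],[0,0,0,0,0.002]]])

```text
clock: 42.02
tcp_pos: [0.4815, -0.244, 0.0276]
ee_rot: [-0.25, -3.129, -0.001]
force: [-5.8, 0.7, 2.6]
gripper_width: 0.002
grip_force: 3.1
```

Emit:
send_rows(series=[[[-0.001,0,0,0,0.002],[0,0,0,0,0.002]]])

```text
clock: 42.28
tcp_pos: [0.4823, -0.2442, 0.0276]
ee_rot: [-0.25, -3.128, -0.001]
force: [-7.1, -1.1, 2.4]
gripper_width: 0.0021
grip_force: 3.5
```

Emit:
send_rows(series=[[[-0.002,0,0,0,0.002],[-0.002,0,0,0,0.002],[0,0,0,0,0.002]]])

```text
clock: 42.65
tcp_pos: [0.4835, -0.2442, 0.0274]
ee_rot: [-0.249, -3.123, -0.003]
force: [-17.3, -0.9, 12.7]
gripper_width: 0.0022
grip_force: 8.6
```

Emit:
send_rows(series=[[[-0.002,0,0,0,0.002],[-0.001,0,0,0,0.002],[0,0,0,0,0.002]]])

```text
clock: 43.02
tcp_pos: [0.487, -0.2448, 0.0273]
ee_rot: [-0.249, -3.124, -0.003]
force: [-14.5, -0.2, 9.4]
gripper_width: 0.0019
grip_force: 7.1
```

Emit:
send_rows(series=[[[-0.001,0,0,0,0.002],[-0.001,0,0,0,0.002],[0,0,0,0,0.002]]])

```text
clock: 43.4
tcp_pos: [0.4871, -0.2447, 0.0273]
ee_rot: [-0.248, -3.121, -0.004]
force: [-21.3, -0.4, 16.8]
gripper_width: 0.0019
grip_force: 10.8
```

Emit:
send_rows(series=[[[-0.001,0,0,0,0.002],[0,0,0,0,0.002],[0,0,0,0,0.002]]])

```text
clock: 43.78
tcp_pos: [0.4871, -0.2447, 0.0272]
ee_rot: [-0.248, -3.119, -0.004]
force: [-25.5, -0.9, 19.1]
gripper_width: 0.0021
grip_force: 12.6
```

Emit:
send_rows(series=[[[0.005,0,0,0,0.002],[0.01,0,0,0,0.002],[0.02,0,0,0,0.002],[0.03,0,0,0,0.002],[0,0,-0.04,0,0.002],[0,0,-0.05,0,0.002]]])

```text
clock: 44.52
tcp_pos: [0.4292, -0.2358, 0.1186]
ee_rot: [-0.251, -3.131, -0.0]
force: [0.9, 0.5, -0.4]
gripper_width: 0.0018
grip_force: 0.0
```

Run:
```python
from plan import *
from est import o
G=[.577,-.26,-.161]
d=shot('top','top15'); g=cv2.cvtColor(d['image'],cv2.COLOR_RGB2GRAY)
c,s=np.cos(G[2]),np.sin(G[2])
# brightness profile along box -x at y=0, z=.042: pull is black
print([(round(x,3),int(g[tuple(proj(d,[G[0]+c*x,G[1]+s*x,.042])[0][::-1].round().astype(int))])) for x in np.arange(-.17,-.05,.004)])
path((.5211,.1108,.12,2.645,.04),(.5211,.1108,.012,2.645,.02))
```

```text
[(np.float64(-0.17), 71), (np.float64(-0.166), 67), (np.float64(-0.162), 35), (np.float64(-0.158), 36), (np.float64(-0.154), 56), (np.float64(-0.15), 61), (np.float64(-0.146), 64), (np.float64(-0.142), 82), (np.float64(-0.138), 100), (np.float64(-0.134), 146), (np.float64(-0.13), 161), (np.float64(-0.126), 169), (np.float64(-0.122), 179), (np.float64(-0.118), 193), (np.float64(-0.114), 199), (np.float64(-0.11), 205), (np.float64(-0.106), 209), (np.float64(-0.102), 218), (np.float64(-0.098), 222), (np.float64(-0.094), 226), (np.float64(-0.09), 230), (np.float64(-0.086), 235), (np.float64(-0.082), 233), (np.float64(-0.078), 229), (np.float64(-0.074), 213), (np.float64(-0.07), 199), (np.float64(-0.066), 165), (np.float64(-0.062), 144), (np.float64(-0.058), 137), (np.float64(-0.054), 159)]
now [ 0.4326 -0.2377  0.1249] 1.4112 t 44.575 w 0.002186777299190266 F [ 2.9 -2.3  4.3]
 n=9: [-0.0253,0.0342,0.0005,-0.1371]  -> [0.5211, 0.1108, 0.12] phi 2.645 j6~-2.44
 n=6: [-0.0000,-0.0000,0.0180,-0.0000]  -> [0.5211, 0.1108, 0.012] phi 2.645 j6~-2.44
```

Emit:
send_rows(series=[[[-0.0253,0.0342,0,-0.1371,0.0854],[-0.0253,0.0342,0,-0.1371,0.0854],[-0.0253,0.0342,0,-0.1371,0.0854],[-0.0253,0.0342,0,-0.1371,0.0854],[-0.0253,0.0342,0,-0.1371,0.0854],[-0.0253,0.0342,0,-0.1371,0.0854],[-0.0253,0.0342,0,-0.1371,0.0854],[-0.0253,0.0342,0,-0.1371,0.0854]]])

```text
clock: 45.58
tcp_pos: [0.5313, 0.0736, 0.1184]
ee_rot: [-1.424, 2.797, -0.001]
force: [0.6, -0.6, -0.0]
gripper_width: 0.0855
grip_force: 0.0
```

Emit:
send_rows(series=[[[-0.0253,0.0342,0,-0.1371,0.0854],[0,0,0,0,0.0854],[0,0,0,0,0.0854]]])

```text
clock: 45.95
tcp_pos: [0.5182, 0.1126, 0.1182]
ee_rot: [-1.607, 2.698, -0.001]
force: [-0.2, -0.9, -0.6]
gripper_width: 0.0853
grip_force: 0.0
```

Run:
```python
from plan import *
path((.5211,.1108,.022,2.645,.02))
G=[.577,-.26,-.161]
d=shot('top','top16'); g=cv2.cvtColor(d['image'],cv2.COLOR_RGB2GRAY)
c,s=np.cos(G[2]),np.sin(G[2])
print([(round(x,3),int(g[tuple(proj(d,[G[0]+c*x,G[1]+s*x,.042])[0][::-1].round().astype(int))])) for x in np.arange(-.17,-.05,.004)])
```

```text
now [0.5182 0.1126 0.1182] 2.6449 t 45.95 w 0.08533007720052203 F [-0.2 -0.9 -0.6]
 n=5: [0.0000,-0.0007,0.0192,-0.0000]  -> [0.5211, 0.1108, 0.022] phi 2.645 j6~-2.44
[(np.float64(-0.17), 167), (np.float64(-0.166), 170), (np.float64(-0.162), 172), (np.float64(-0.158), 170), (np.float64(-0.154), 169), (np.float64(-0.15), 167), (np.float64(-0.146), 167), (np.float64(-0.142), 166), (np.float64(-0.138), 167), (np.float64(-0.134), 166), (np.float64(-0.13), 166), (np.float64(-0.126), 165), (np.float64(-0.122), 165), (np.float64(-0.118), 163), (np.float64(-0.114), 166), (np.float64(-0.11), 166), (np.float64(-0.106), 163), (np.float64(-0.102), 148), (np.float64(-0.098), 141), (np.float64(-0.094), 130), (np.float64(-0.09), 87), (np.float64(-0.086), 43), (np.float64(-0.082), 46), (np.float64(-0.078), 47), (np.float64(-0.074), 43), (np.float64(-0.07), 36), (np.float64(-0.066), 37), (np.float64(-0.062), 60), (np.float64(-0.058), 129), (np.float64(-0.054), 215)]
```

Emit:
send_rows(series=[[[0,-0.0007,0.0192,0,0.0854],[0,-0.0007,0.0192,0,0.0854],[0,-0.0007,0.0192,0,0.0854],[0,-0.0007,0.0192,0,0.0854],[0,-0.0006,0.0192,0,0.0854],[0,0,0,0,0.0854]]])

```text
clock: 46.75
tcp_pos: [0.52, 0.1097, 0.0209]
ee_rot: [1.604, -2.699, -0.001]
force: [-0.1, -0.8, -0.1]
gripper_width: 0.0856
grip_force: 0.0
```

Emit:
send_rows(series=[[[0,0,0.006,0,0.0854],[0,0,0,0,0.0854]]])

```text
clock: 47.0
tcp_pos: [0.5207, 0.1107, 0.0162]
ee_rot: [-1.607, 2.699, -0.0]
force: [0.6, -0.4, 0.2]
gripper_width: 0.0856
grip_force: 0.0
```

Emit:
send_rows(series=[[[0,0,0.005,0,0.0854],[0,0,0,0,0.0854]]])

```text
clock: 47.25
tcp_pos: [0.5203, 0.1109, 0.0109]
ee_rot: [1.608, -2.699, -0.0]
force: [0.3, 0.2, 0.3]
gripper_width: 0.0855
grip_force: 0.0
```

Emit:
send_rows(series=[[[0,0,0,0,0.055],[0,0,0,0,0.055],[0,0,0,0,0.055],[0,0,0,0,0.055]]], newtons=45)

```text
clock: 47.75
tcp_pos: [0.5204, 0.1109, 0.0115]
ee_rot: [-1.608, 2.699, 0.0]
force: [-2.4, -0.0, 6.7]
gripper_width: 0.0643
grip_force: 48.5
```

Run:
```python
from plan import *
p,f,s=cur(); print(p.round(4),f,s['gripper_width'],s['grip_force'],np.round(s['force'],1),np.round(s['moment'],2))
```

```text
[0.5204 0.1109 0.0115] 2.645247655976532 0.06430568784762312 48.53350102901459 [-2.4 -0.   6.7] [-0.02  0.37  0.  ]
```

Emit:
send_rows(series=[[[0,0,-0.01,0,0.055],[0,0,-0.02,0,0.055],[0,0,-0.03,0,0.055],[0,0,-0.04,0,0.055],[0,0,-0.04,0,0.055],[0,0,-0.02,0,0.055],[0,0,0,0.1,0.055]]])

```text
clock: 48.62
tcp_pos: [0.5214, 0.1111, 0.1734]
ee_rot: [-1.467, 2.774, -0.002]
force: [0.1, -0.5, -3.1]
gripper_width: 0.0642
grip_force: 51.4
```

Emit:
send_rows(series=[[[0,0,0,0.17,0.055],[0,0,0,0.17,0.055],[0,0,0,0.17,0.055],[0,0,0,0.17,0.055],[0,0,0,0.17,0.055],[0,0,0,0.17,0.055],[0,0,0,0.17,0.055],[0,0,0,0.17,0.055]]])

```text
clock: 49.62
tcp_pos: [0.5201, 0.1108, 0.1713]
ee_rot: [-0.611, -3.081, 0.0]
force: [0.2, -0.5, -2.0]
gripper_width: 0.0642
grip_force: 51.4
```

Run:
```python
from plan import *
path((.5772,-.26,.17,-.161,.04))
p,f,s=cur(); print(s['grip_force'],np.round(s['moment'],2))
```

```text
now [0.5201 0.1108 0.1713] 1.1796 t 49.625 w 0.064222976353101 F [ 0.2 -0.5 -2. ]
 n=10: [-0.0369,-0.0166,0.0001,0.1341]  -> [0.5772, -0.26, 0.17] phi -0.161 j6~-0.26
51.4448618888855 [-0.01  0.02  0.04]
```

Emit:
send_rows(series=[[[-0.0369,-0.0166,0,0.1341,0.055],[-0.0369,-0.0166,0,0.1341,0.055],[-0.0369,-0.0166,0,0.1341,0.055],[-0.0369,-0.0166,0,0.1341,0.055],[-0.0369,-0.0166,0,0.1341,0.055],[-0.0369,-0.0166,0,0.1341,0.055],[-0.0369,-0.0166,0,0.1341,0.055],[-0.0369,-0.0166,0,0.1341,0.055]]])

```text
clock: 50.62
tcp_pos: [0.6094, -0.1858, 0.1712]
ee_rot: [-2.098, -2.338, 0.0]
force: [-0.1, -0.2, -2.9]
gripper_width: 0.0639
grip_force: 51.4
```

Emit:
send_rows(series=[[[-0.0369,-0.0166,0,0.1341,0.055],[-0.0369,-0.0166,0,0.1341,0.055],[0,0,0,0,0.055],[0,0,0,0,0.055]]])

```text
clock: 51.12
tcp_pos: [0.5797, -0.2594, 0.1711]
ee_rot: [-2.387, -2.042, -0.0]
force: [0.2, -0.8, -2.8]
gripper_width: 0.0643
grip_force: 51.4
```

Run:
```python
from plan import *
path((.5772,-.26,.10,-.161,.02))
```

```text
now [ 0.5797 -0.2594  0.1711] -0.1553 t 51.125 w 0.06428317013315471 F [ 0.2 -0.8 -2.8]
 n=4: [-0.0002,-0.0006,0.0178,0.0014]  -> [0.5772, -0.26, 0.1] phi -0.161 j6~-0.26
```

Emit:
send_rows(series=[[[-0.0002,-0.0006,0.0178,0.0014,0.055],[-0.0002,-0.0006,0.0178,0.0014,0.055],[-0.0002,-0.0006,0.0178,0.0014,0.055],[-0.0002,-0.0006,0.0158,0.0014,0.055],[0,0,0,0,0.055],[0,0,0,0,0.055]]])

```text
clock: 51.88
tcp_pos: [0.5777, -0.2602, 0.102]
ee_rot: [2.393, 2.035, 0.0]
force: [0.1, -0.4, -2.7]
gripper_width: 0.064
grip_force: 51.4
```

Run:
```python
from plan import *
for n in('top','side'): shot(n,n+'17')
path((.5772,-.26,.10,-.161,.02))
# small hole (fine face up, z=.1145+) and big hole predicted vs image patches
from est import *
S=pickle.load(open('pics/side17.pkl','rb')); T=pickle.load(open('pics/top17.pkl','rb'))
u=np.array([.1603,.987])
for nm,d in(('side',S),('top',T)):
    g=cv2.cvtColor(d['image'],cv2.COLOR_RGB2GRAY)
    for h,l in(('small',-.07),('big',.078)):
        q=proj(d,np.r_[np.array([.5772,-.26])+l*u,.113])[0]; a,b=q.round().astype(int); print(nm,h,q.round(1)); print(g[b-6:b+7,a-6:a+7])
```

```text
now [ 0.5779 -0.2603  0.1025] -0.1615 t 51.975 w 0.06456534737900438 F [-0.   0.1 -2.5]
 n=1: [0.0002,-0.0007,0.0025,-0.0005]  -> [0.5772, -0.26, 0.1] phi -0.161 j6~-0.26
side small [299.9 277.9]
[[ 51  62  70  80  78  80  78  74  76  83  76  73  74]
 [152 151 153 153 107 130 112  73  78  79  78  78  73]
 [143 143 144 145 146 146 147 150 151 150 151 154 110]
 [146 146 145 146 147 148 149 148 147 149 151 149 152]
 [145 146 146 145 148 147 148 147 149 147 146 152 155]
 [153 154 152 151 148 131 118 114 137 140 136 149 151]
 [151 152 153 154 125  70  50  40 109 149 154 152 153]
 [151 152 153 154 126  72  42  43  92 141 154 154 151]
 [152 151 153 135 131  92  60  77 118 144 132 141 134]
 [139 147 165 154 149 152 152 152 150 148 148 149 146]
 [147 150 147 147 149 148 148 148 148 147 149 148 147]
 [146 149 148 150 148 147 150 149 149 150 148 149 149]
 [150 149 150 151 149 151 151 151 148 151 150 147 146]]
side big [292.8 240.1]
[[14 15 18 20 23 24 23 23 19 19 21 12 16]
 [16 20 17 16 20 16 19 14 21 16 13 20 22]
 [20 14 19 19 21 11 17 18 19 18 18 20 12]
 [15 13 20 22 20 19 15 23 17 14 17 17 2
[... 1159 characters left out ...]
84 188 183 192 189 158 118  98 102 133]
 [154 146 158 188 193 186 190 170 132 101  99 113 149]
 [150 157 169 190 192 181 170 149 112  97 106 130 164]
 [153 163 179 186 176 154 127  98  81  89 115 150 174]
 [157 172 190 179 154 137 103  71  61  84 125 167 179]
 [155 168 190 174 138 124  90  61  64  97 146 174 182]
 [150 161 187 174 145 133  94  71  76 124 171 181 180]
 [146 151 183 181 153 139 105  87 104 151 182 184 186]
 [151 158 182 168 128 109  96  95 129 180 193 192 191]
 [155 165 173 145  97  84  86 104 149 193 197 198 194]
 [159 168 165 127  80  67  79 121 173 199 203 203 201]
 [153 163 152 118  72  62  90 148 196 207 208 205 205]
 [148 159 147 109  71  73 120 178 206 212 211 209 209]]
```

Emit:
send_rows(series=[[[0.0002,-0.0006,0.006,0,0.055],[0,0,0.004,0,0.055],[0,0,0,0,0.055]]])

```text
clock: 52.35
tcp_pos: [0.5765, -0.2596, 0.0913]
ee_rot: [-2.393, -2.035, 0.001]
force: [0.1, -0.8, -2.6]
gripper_width: 0.0643
grip_force: 51.4
```

Emit:
send_rows(series=[[[0,0,0.002,0,0.055],[0,0,0.002,0,0.055],[0,0,0,0,0.055]]])

```text
clock: 52.72
tcp_pos: [0.577, -0.2595, 0.0878]
ee_rot: [-2.393, -2.035, -0.001]
force: [1.6, 3.1, -2.5]
gripper_width: 0.0643
grip_force: 51.6
```

Run:
```python
from plan import *
path((.5772,-.26,.0815,-.161,.02))
p,f,s=cur(); print(s['grip_force'],np.round(s['moment'],2))
```

```text
now [ 0.577  -0.2595  0.0878] -0.1615 t 52.725 w 0.06429571443357159 F [ 1.6  3.1 -2.5]
 n=1: [-0.0005,0.0003,0.0063,-0.0005]  -> [0.5772, -0.26, 0.0815] phi -0.161 j6~-0.26
51.56904637813568 [ 0.42 -0.24 -0.02]
```

Emit:
send_rows(series=[[[0.0005,0,0.001,0,0.055],[0,0,0.001,0,0.055],[0,0,0,0,0.055]]])

```text
clock: 53.1
tcp_pos: [0.5768, -0.259, 0.0856]
ee_rot: [-2.393, -2.035, -0.0]
force: [2.1, 3.3, -3.2]
gripper_width: 0.0645
grip_force: 51.5
```

Emit:
send_rows(series=[[[0.0003,0,0.001,0,0.055],[0,0,0.001,0,0.055],[0,0,0,0,0.055]]])

```text
clock: 53.48
tcp_pos: [0.5768, -0.259, 0.0836]
ee_rot: [-2.393, -2.035, 0.0]
force: [-0.1, 2.8, -3.0]
gripper_width: 0.0644
grip_force: 51.5
```

Emit:
send_rows(series=[[[0.0003,0,0.001,0,0.055],[0,0,0.001,0,0.055],[0,0,0,0,0.055]]])

```text
clock: 53.85
tcp_pos: [0.5769, -0.2588, 0.0816]
ee_rot: [2.393, 2.035, -0.0]
force: [0.9, 1.2, -3.2]
gripper_width: 0.0641
grip_force: 51.4
```

Emit:
send_rows(series=[[[0,0,0.001,0,0.055],[0,0,0,0,0.055]]])

```text
clock: 54.1
tcp_pos: [0.5769, -0.2588, 0.0816]
ee_rot: [2.393, 2.035, -0.0]
force: [-2.8, 2.8, 6.5]
gripper_width: 0.0642
grip_force: 52.4
```

Emit:
send_rows(series=[[[0,0,0.0005,0,0.055],[0,0,0,0,0.055]]])

```text
clock: 54.35
tcp_pos: [0.5769, -0.2588, 0.0815]
ee_rot: [2.393, 2.035, -0.0]
force: [-4.6, 3.2, 9.9]
gripper_width: 0.0642
grip_force: 52.8
```

Emit:
send_rows(series=[[[0,0,0,0,0.0854],[0,0,0,0,0.0854],[0,0,0,0,0.0854],[0,0,-0.02,0,0.0854],[0,0,-0.03,0,0.0854],[0,0,-0.04,0,0.0854],[0,0,0,0,0.04]]])

```text
clock: 55.22
tcp_pos: [0.5793, -0.2598, 0.1752]
ee_rot: [2.388, 2.031, 0.005]
force: [1.2, -0.7, -0.5]
gripper_width: 0.0695
grip_force: 0.0
```

Run:
```python
from plan import *
path((.596,-.1475,.175,1.415,.03))
```

```text
now [ 0.5793 -0.2598  0.1752] -0.1614 t 55.225 w 0.06951874947036861 F [ 1.2 -0.7 -0.5]
 n=9: [0.0108,0.0089,0.0000,-0.1752]  -> [0.596, -0.1475, 0.175] phi 1.415 j6~-1.66
```

Emit:
send_rows(series=[[[0.0108,0.0089,0,-0.1752,0.04],[0.0108,0.0089,0,-0.1752,0.04],[0.0108,0.0089,0,-0.1752,0.04],[0.0108,0.0089,0,-0.1752,0.04],[0.0108,0.0089,0,-0.1752,0.04],[0.0108,0.0089,0,-0.1752,0.04],[0.0108,0.0089,0,-0.1752,0.04],[0.0108,0.0089,0,-0.1752,0.04]]])

```text
clock: 56.22
tcp_pos: [0.601, -0.1579, 0.1704]
ee_rot: [-0.508, -3.1, 0.0]
force: [-0.4, -0.5, -0.8]
gripper_width: 0.0399
grip_force: 0.0
```

Emit:
send_rows(series=[[[0.0108,0.0089,0,-0.1752,0.04],[0,0,0,0,0.04],[0,0,0,0,0.04],[0,0,0,0,0.04]]])

```text
clock: 56.72
tcp_pos: [0.5941, -0.147, 0.1703]
ee_rot: [0.248, 3.132, -0.0]
force: [0.7, -0.7, -0.0]
gripper_width: 0.0394
grip_force: 0.0
```

Run:
```python
from plan import *
path((.596,-.1475,.108,1.415,.02))
```

```text
now [ 0.5941 -0.147   0.1703] 1.4129 t 56.725 w 0.039425167931342486 F [ 0.7 -0.7 -0. ]
 n=4: [-0.0005,-0.0001,0.0156,-0.0005]  -> [0.596, -0.1475, 0.108] phi 1.415 j6~-1.66
```

Emit:
send_rows(series=[[[-0.0005,0,0.0156,0,0.04],[-0.0005,0,0.0156,0,0.04],[-0.0005,0,0.0156,0,0.04],[-0.0004,0,0.0155,0,0.04],[0,0,0,0,0.002],[0,0,0,0,0.002],[0,0,0,0,0.002],[0,0,0,0,0.002]]], newtons=40)

```text
clock: 57.72
tcp_pos: [0.5957, -0.1458, 0.1078]
ee_rot: [-0.244, -3.132, -0.002]
force: [2.4, 4.3, -8.6]
gripper_width: 0.0089
grip_force: 43.2
```

Emit:
send_rows(series=[[[0,0,0,0.157,0.002],[0,0,0,0.157,0.002],[0,0,0,0.157,0.002],[0,0,0,0.157,0.002],[0,0,0,0.157,0.002],[0,0,0,0,0.002]]])

```text
clock: 58.48
tcp_pos: [0.5955, -0.146, 0.1078]
ee_rot: [-1.422, -2.8, -0.001]
force: [1.2, 5.4, -7.2]
gripper_width: 0.0089
grip_force: 43.3
```

Emit:
send_rows(series=[[[0,0,0,0.157,0.002],[0,0,0,0.157,0.002],[0,0,0,0.157,0.002],[0,0,0,0.157,0.002],[0,0,0,0.147,0.002],[0,0,0,0,0.002],[0,0,0,0,0.002]]])

```text
clock: 59.35
tcp_pos: [0.5952, -0.146, 0.1078]
ee_rot: [-2.371, -2.059, 0.0]
force: [-0.1, 5.9, -6.5]
gripper_width: 0.0092
grip_force: 43.4
```

Run:
```python
from plan import *
p,f,s=cur(); print(p.round(4),f,s['gripper_width'],s['grip_force'],np.round(s['force'],1),np.round(s['moment'],2))
```

```text
[ 0.5952 -0.146   0.1078] -0.1406869734851359 0.009190080273455425 43.40822160243988 [-0.1  5.9 -6.5] [ 0.91  0.13 -0.06]
```

Emit:
send_rows(series=[[[0,0,0,0,0.04],[0,0,0,0,0.04],[0,0,0,0,0.04],[0,0,-0.03,0,0.04],[0,0,-0.04,0,0.04],[0.03,-0.05,-0.04,0,0.04],[0.03,-0.05,0,0,0.04],[0.03,-0.05,0,0,0.04]]])

```text
clock: 60.35
tcp_pos: [0.4646, -0.0398, 0.214]
ee_rot: [2.375, 2.054, 0.002]
force: [-0.1, 1.0, 0.5]
gripper_width: 0.0403
grip_force: 0.0
```

Emit:
send_rows(series=[[[0.04,-0.04,0,0,0.04],[0.04,-0.04,0,0,0.04],[0.04,0,0,0,0.04],[0.04,0,0,0,0.04],[0,0,0,0,0.04],[0,0,0,0,0.04]]])

```text
clock: 61.1
tcp_pos: [0.4093, 0.1291, 0.2133]
ee_rot: [2.375, 2.056, -0.001]
force: [-0.3, -0.1, 0.2]
gripper_width: 0.0402
grip_force: 0.0
```

Run:
```python
from plan import *
p,f,s=cur(); print(p.round(3),s['clock'])
T=shot('top','top18'); S=shot('side','side18'); T0=pickle.load(open('pics/top0.pkl','rb')); S0=pickle.load(open('pics/side0.pkl','rb'))
gy=lambda d:cv2.cvtColor(d['image'],cv2.COLOR_RGB2GRAY)
im=T['image'].astype(int); m=((im[:,:,0]-im[:,:,2]>35)&(im[:,:,1]-im[:,:,2]>30)).astype(np.uint8); m[:,:80]=0;m[:,268:]=0;m[:172]=0;m[248:]=0
n,l,st,c=cv2.connectedComponentsWithStats(m)
R=lambda a:np.array([[np.cos(a),-np.sin(a)],[np.sin(a),np.cos(a)]])
for i in range(1,n):
    if st[i,4]>60: q=onz(T,c[i],.046)[0]; print('cheese',st[i],q.round(3),'tray frame',((q[:2]-[.5026,.3948])@R(.097)).round(3))
for nm,a,b in(('top',T0,T),('side',S0,S)):
    A=cv2.absdiff(gy(a),gy(b)); 
    for h,P in(('cup',(.778,.014,.05)),('jar',(.761,.108,.05)),('mug',(.275,-.384,.04)),('spat',(.29,-.186,.0))):
        u,v=proj(a,P)[0].round().astype(int); print(nm,h,A[max(0,v-20):v+20,u-20:u+20].mean().round(1))
for nm,d in(('top0',T0),('top18',T)):
    g=gy(d); u=np.array([.1603,.987]); C=np.array([.5772,-.2602])
    print(nm,'fin/plate axis profile',[int(g[tuple(proj(d,np.r_[C+a*u,.095])[0][::-1].round().astype(int))]) for a in np.arange(-.11,.15,.005)])
# orange-free small picture numbers: fin region orientation by dark pixels
for nm,d in(('top0',T0),('top18',T)):
    g=gy(d); u0,v0=proj(d,[.5957,-.1465,.115])[0].round().astype(int); w=g[v0-10:v0+11,u0-14:u0+20]<75; ys,xs=np.nonzero(w)
    cv=np.cov(np.c_[xs,ys].T); e=np.linalg.eigh(cv)[1][:,1]; print(nm,'dark',w.sum(),'angle',np.degrees(np.arctan(e[1]/e[0])).round(1),xs.mean()-14,ys.mean()-10)
```

```text
[0.409 0.129 0.213] 61.1
cheese [ 80 172  46  17 662] [0.6   0.487 0.046] tray frame [0.106 0.082]
cheese [141 191  17  33 337] [0.525 0.335 0.046] tray frame [ 0.016 -0.062]
cheese [ 99 196  18  34 535] [0.492 0.46  0.046] tray frame [-0.004  0.066]
top cup 2.6
top jar 2.8
top mug 2.8
top spat 7.6
side cup 1.9
side jar 2.1
side mug 2.1
side spat 9.7
top0 fin/plate axis profile [162, 170, 191, 192, 203, 207, 209, 167, 145, 149, 208, 210, 210, 198, 199, 204, 214, 211, 202, 201, 213, 210, 200, 209, 213, 203, 208, 214, 212, 209, 215, 205, 200, 208, 207, 205, 158, 195, 176, 102, 92, 84, 31, 29, 27, 29, 25, 45, 52, 109, 139, 151]
top18 fin/plate axis profile [164, 173, 196, 202, 213, 214, 209, 142, 144, 175, 209, 210, 200, 187, 191, 187, 181, 191, 181, 195, 196, 193, 184, 185, 185, 186, 192, 200, 196, 195, 188, 204, 208, 206, 208, 198, 147, 198, 180, 103, 97, 87, 31, 28, 29, 26, 27, 41, 54, 113, 140, 157]
top0 dark 63 angle 8.7 0.1904761904761898 0.7301587301587293
top18 dark 61 angle 7.8 0.19672131147540917 0.7377049180327866
```

Run:
```python
from h import *
d=pickle.load(open('pics/top18.pkl','rb')); g=cv2.cvtColor(d['image'],cv2.COLOR_RGB2GRAY); c,s=np.cos(-.161),np.sin(-.161)
print([int(g[tuple(proj(d,[.577+c*x,-.26+s*x,.042])[0][::-1].round().astype(int))]) for x in np.arange(-.17,-.05,.005)])
print(arm.job_done())
```

```text
[165, 171, 171, 169, 169, 165, 166, 166, 167, 163, 163, 164, 163, 163, 146, 131, 83, 40, 44, 39, 35, 38, 129, 192]
the job is handed in; nothing more can be done
None
```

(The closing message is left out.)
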